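# Charge the vials of a bead mill

### The job

Load the bead mill: push down and twist the hold-down bar to free it, lift it off and stand it on the worktop. Flick open every vial in the mill, drop exactly one steel grinding cylinder from the tray into each, and press each cap shut until it snaps. Then put the hold-down bar back on its post, push it down and twist it until it locks in line over the vials.

Things in the scene. Friction and masses are not known exactly. Their poses are not given: they have to be found in the camera images.
- mill: bead mill, fixed: white housing 150 (x) by 250 (y) by 46 mm, on it an aluminium carrier with 4 vial seats in a row at y = -100, -44, +44, +100 mm; carrier plate top 103 mm up. Origin: centre of the underside; x runs from the control panel to the back, z up
- mill_post (a point): where the locked hold-down bar's origin lies, 122 mm above the mill's origin on the axis of the steel bayonet post (12 mm thick, round top 141 mm up) in the middle of the carrier; axes as the mill's. The post has a cross pin, 28 mm long in x, 4 mm thick, underside 126 mm up, and round it a sprung collar 26 mm across that presses the bar up
- holddown: loose hold-down bar, 130 to 200 g: aluminium beam 236 (y) by 24 by 7 mm, 14 to 21 mm above the origin, soft foam below it; in its middle a black knob 39 mm across. Origin: centre of the knob's flat underside, its lowest face, on which it stands when set down. Locked, its y axis lies along the mill's y axis (half a turn is the same)
- holddown_grip (a point): centre of the upright grip on the knob, 14 (x) by 38 (y) by 23 mm, 41.5 mm above the bar's origin. To free: push the bar 4 to 6 mm down (11 to 13 N; bottom stop at 6), keep it down, turn it 70 degrees (65 to 75) anticlockwise from above, ease off, and lift 25 mm to clear the post. Unpushed, a 3 mm catch blocks the turn
- mill_spring (a joint): height in m of the sprung collar: 0 with the bar locked, -0.006 at the bottom, +0.004 with the bar off or not caught. To lock: set the bar over the post turned 70 degrees anticlockwise from the mill (within 8 degrees and 2 mm), so that it rests on the collar, origin 126 mm up; push down 8 to 10 mm, turn 70 degrees clockwise to the stop, let it rise
- tray: fixed shallow steel tray 115 (x) by 165 (y) mm, floor 3 mm thick, rim 7 mm high, that holds the grinding cylinders. Origin: centre of the underside
- vial_1: flip-cap vial gripped by a spring clip in a mill seat (None if absent): clear, 34 mm outside, 28 mm inside, 62 mm high, inner floor 4 mm up. Origin: its underside, 58 mm above the mill's; axes as the mill's. White cap, shut: disc 36 mm across, 62.5 to 68.5 mm above the origin; finger tab towards -x, 12 mm wide (y), 5 mm thick, top at 68, from 18 to 32 mm off the vial's axis
- vial_1_cap (a joint): angle of that vial's cap, rad: 0 snapped shut (None if absent). Hinge along y at x = +19, z = +62.5 mm of the vial; the tab rises and swings to the back, +x. A catch holds it below 0.06 (2 to 4 N up at the tab opens it; 5 to 10 N down on the tab or the front of the cap snaps it shut); past 0.2 a weak spring swings it to 2.1, where it stays
- vial_2: flip-cap vial gripped by a spring clip in a mill seat (None if absent): clear, 34 mm outside, 28 mm inside, 62 mm high, inner floor 4 mm up. Origin: its underside, 58 mm above the mill's; axes as the mill's. White cap, shut: disc 36 mm across, 62.5 to 68.5 mm above the origin; finger tab towards -x, 12 mm wide (y), 5 mm thick, top at 68, from 18 to 32 mm off the vial's axis
- vial_2_cap (a joint): angle of that vial's cap, rad: 0 snapped shut (None if absent). Hinge along y at x = +19, z = +62.5 mm of the vial; the tab rises and swings to the back, +x. A catch holds it below 0.06 (2 to 4 N up at the tab opens it; 5 to 10 N down on the tab or the front of the cap snaps it shut); past 0.2 a weak spring swings it to 2.1, where it stays
- vial_3: flip-cap vial gripped by a spring clip in a mill seat (None if absent): clear, 34 mm outside, 28 mm inside, 62 mm high, inner floor 4 mm up. Origin: its underside, 58 mm above the mill's; axes as the mill's. White cap, shut: disc 36 mm across, 62.5 to 68.5 mm above the origin; finger tab towards -x, 12 mm wide (y), 5 mm thick, top at 68, from 18 to 32 mm off the vial's axis
- vial_3_cap (a joint): angle of that vial's cap, rad: 0 snapped shut (None if absent). Hinge along y at x = +19, z = +62.5 mm of the vial; the tab rises and swings to the back, +x. A catch holds it below 0.06 (2 to 4 N up at the tab opens it; 5 to 10 N down on the tab or the front of the cap snaps it shut); past 0.2 a weak spring swings it to 2.1, where it stays
- vial_4: flip-cap vial gripped by a spring clip in a mill seat (None if absent): clear, 34 mm outside, 28 mm inside, 62 mm high, inner floor 4 mm up. Origin: its underside, 58 mm above the mill's; axes as the mill's. White cap, shut: disc 36 mm across, 62.5 to 68.5 mm above the origin; finger tab towards -x, 12 mm wide (y), 5 mm thick, top at 68, from 18 to 32 mm off the vial's axis
- vial_4_cap (a joint): angle of that vial's cap, rad: 0 snapped shut (None if absent). Hinge along y at x = +19, z = +62.5 mm of the vial; the tab rises and swings to the back, +x. A catch holds it below 0.06 (2 to 4 N up at the tab opens it; 5 to 10 N down on the tab or the front of the cap snaps it shut); past 0.2 a weak spring swings it to 2.1, where it stays
- grind_1: loose steel grinding cylinder, 12 mm across, 20 mm long, 18 g, at first standing in the tray. Origin: its centre; z along its axis
- grind_2: loose steel grinding cylinder, 12 mm across, 20 mm long, 18 g, at first standing in the tray. Origin: its centre; z along its axis
- grind_3: loose steel grinding cylinder, 12 mm across, 20 mm long, 18 g, at first standing in the tray. Origin: its centre; z along its axis
- grind_4: loose steel grinding cylinder, 12 mm across, 20 mm long, 18 g, at first standing in the tray. Origin: its centre; z along its axis
- grind_5: loose steel grinding cylinder, 12 mm across, 20 mm long, 18 g, at first standing in the tray. Origin: its centre; z along its axis
Mind the look-alikes: they are no part of the job. What is shaped like the vial_1 but black or blue is not meant.

How it is judged:
By the outcome, as a careful person would: the job done as asked, in the order asked, and still so for the second after the job is handed in, with the robot touching nothing.
Of vial_1, vial_2, vial_3, vial_4 only 3 to 4 are there at a start; the rules pass over those that are not, and their reading is None.
At some moment in a run one of grind_1, grind_2, grind_3, grind_4, grind_5 may be knocked a few centimetres aside while the robot is not near it.
Once in a run the grip may slacken for a moment while it holds something.
It also fails if it takes over 210 s, if anything falls off the work surface, if the arm or the gripper's body presses on something with over 40 N, if the wrist force passes 120 N, or if a joint passes its speed limit or range.

### The arm

A 6-joint arm with a two-finger parallel gripper is mounted at the origin on a cart in front of the work surface, level with it; the furniture and walls round the work are solid. World frame = base frame: x ahead of the robot, y to its left, z up, the work surface at z = 0. Lengths are in mm, angles in rad, forces in N, time in s.
With the tool pointing down it reaches from about 300 to 750 mm from the base axis. Payload 8.5 kg.
Tool frame: the origin (TCP) lies at the very end of the fingers, on their centre line; the grasp point (between the pads) lies 19 mm behind it (bot.grasp_offset is the distance from the TCP to the grasp point, in mm); x points along the fingers, y is the direction in which the jaws open and shut, and the axes are right-handed (so a half turn about x gives the same grasp; the last joint's range is limited). The gripper opens to 85 mm and grips with 20 to 120 N. Pads are 22 mm wide; open, the fingers measure 114 mm over their backs; the gripper's body (76 mm by 85 mm) begins 54 mm behind the grasp point. The pads swing forward as they close: fully open they stand 13 mm farther back than shut.
Start: joints at [0.981, 0.381, 1.297, -0, 1.464, -0.215], TCP at [201.338, 511.804, 231.322] pointing down, gripper open.
Joint ranges: [-3.11, 3.11], [-0.89, 2.33], [0.22, 2.48], [-1.42, 4.56], [0.17, 2.85], [-2.88, 2.88]. Speed limits (rad/s): [2.39, 2.39, 3.14, 3.14, 3.14, 3.14].

### API

Orientations are given as a unit quaternion [w, x, y, z].
In Python, from workcell import bot, vision gives the robot as it stands.
- The arm moves only by the shell command python3 -m crank 'ROWS' [FORCE]. ROWS is JSON, a list of rows, each a list of 7 numbers: the closure, from -1 (fully open) to 1 (shut), then the shift along the tool's x, y, z in cm, then the turn, a rotation vector about the tool's x, y, z in degrees. A call has 1 to 10 rows; each row shifts and turns the commanded pose from where the row before left it, along the tool's axes as they then stand; what a row does not reach is not made up. A row lasts 1/12 s, in which the tool goes at most 41.7 mm and 7.16 degrees, less where a joint would pass 70% of its speed; a pose out of reach is approached as far as the arm can. A call with a gripper value outside its range is refused whole. The fingers move at their own pace and stop on an object; FORCE is the grip in N (left out, the last holds). Time passes only in rows, so rows that do not move let the fingers close. It gives the time, the measured TCP pose, the force and the opening at its end, in the units of the state.
- bot.get_state(): the state, without advancing time (a new reading comes with each control period).
- vision.grab_frame(name): name is "scene" or "top" or "wrist"; returns the picture (420x560x3 uint8, red, green, blue); there is no depth.
- vision.camera_params(name): a dict with "fx", "fy", "cx", "cy" (pixels), "view" (4x4, takes a point from world to camera coordinates); the wrist camera has in their place "T_tool_cam" (4x4, takes a point from camera to tool coordinates, whose origin is the TCP and whose axes are the tool frame's). Camera axes: x right, y down, z forward; pixel columns grow to the right and rows downward; lengths in mm; the calibration is good to about 2 mm. The wrist camera is an equidistant fisheye: a pixel r from the principal point sees the ray r / f radians off the axis. A picture is of the moment at which its call begins: read the wrist's pose just before it. camera_params takes no time and is no camera call.
- bot.sign_off(): hands the job in, once; it reports no verdict.
The state is a dict: "time": time; "joints": joint angles; "qvel": joint speeds; "effort": joint torques, N m; "position": TCP position; "tool_rot": TCP orientation; "wrist_force": force on the tool from outside, world axes, zero at the start; "moment": the same for the moment, N m; "width": finger opening in mm.
Only numpy, scipy, OpenCV 4.12 (cv2) and the standard library are available. Lean on these libraries where they do the work, as an engineer would, in place of code of your own. Each camera call takes 0.05 s, during which the arm holds its last target. There are 200 camera calls.

## Working session

There is one attempt and no reset: what is moved stays moved. The work goes in short steps, Python scripts to look and compute and a shell command to move; the robot and the scene stay as the last step left them, time stands still between calls to the robot, and variables do not carry over. Pictures are saved under pics/ and viewed, about 12 in all and at most 16, crops included, and the job is handed in when it is done.

```bash
mkdir -p pics; ls; cat > h.py <<'E'
import numpy as np, cv2, json
from workcell import bot, vision
from scipy.spatial.transform import Rotation as R
def save(name,img,crop=None,scale=1):
    if crop: x0,y0,x1,y1=crop; img=img[y0:y1,x0:x1]
    img=cv2.resize(img,None,fx=scale,fy=scale,interpolation=cv2.INTER_CUBIC)
    cv2.imwrite('pics/'+name,img[:,:,::-1])
def ray(cam,u,v,st=None):
    p=vision.camera_params(cam)
    x=(u-p['cx'])/p['fx']; y=(v-p['cy'])/p['fy']
    if cam=='wrist':
        r=np.hypot(x,y); s=np.sin(r)/r if r>1e-9 else 1
        d=np.array([x*s,y*s,np.cos(r)])
        st=st or bot.get_state(); q=st['tool_rot']; Rt=R.from_quat([q[1],q[2],q[3],q[0]]).as_matrix()
        T=np.array(p['T_tool_cam']); o=Rt@T[:3,3]+np.array(st['position']); return o,Rt@T[:3,:3]@d
    V=np.array(p['view']); d=V[:3,:3].T@np.array([x,y,1]); return -V[:3,:3].T@V[:3,3],d
def onz(cam,u,v,z,st=None):
    o,d=ray(cam,u,v,st); return o+d*(z-o[2])/d[2]
def proj(cam,P,st=None):
    p=vision.camera_params(cam); P=np.array(P,float)
    if cam=='wrist':
        st=st or bot.get_state(); q=st['tool_rot']; Rt=R.from_quat([q[1],q[2],q[3],q[0]]).as_matrix()
        T=np.array(p['T_tool_cam']); c=T[:3,:3].T@(Rt.T@(P-st['position'])-T[:3,3])
        t=np.arctan2(np.hypot(c[0],c[1]),c[2]); n=np.hypot(c[0],c[1])+1e-12
        return p['cx']+p['fx']*t*c[0]/n,p['cy']+p['fy']*t*c[1]/n
    V=np.array(p['view']); c=V[:3,:3]@P+V[:3,3]; return p['cx']+p['fx']*c[0]/c[2],p['cy']+p['fy']*c[1]/c[2]
E
python3 - <<'E'
from h import *
np.set_printoptions(precision=3,suppress=True)
print(bot.get_state())
for c in ('scene','top','wrist'):
    print(c,vision.camera_params(c)); save(f'{c}0.png',vision.grab_frame(c))
a=[cv2.imread(f'pics/{c}0.png') for c in ('top','scene')]
cv2.imwrite('pics/both.png',cv2.resize(np.hstack(a),(800,300)))
E
```

```text
pics
{'time': 0.0, 'joints': array([ 0.981,  0.381,  1.298,  0.   ,  1.464, -0.215]), 'qvel': array([ 0.   , -0.003, -0.   , -0.   , -0.   , -0.002]), 'effort': array([ -0.   , -44.846, -23.128,  -0.   ,   0.005,  -0.   ]), 'position': array([201.19 , 511.567, 230.696]), 'tool_rot': array([ 0.695,  0.131,  0.695, -0.132]), 'wrist_force': array([ 0.064, -0.425, -0.345]), 'moment': array([ 0.051, -0.012,  0.041]), 'width': 85.59809749130469}
scene {'fx': 528.8319756047615, 'fy': 528.8319756047615, 'cx': 278.4723606487823, 'cy': 205.9158854935193, 'view': array([[   0.64 ,   -0.768,   -0.007, -273.884],
       [  -0.511,   -0.419,   -0.751,  436.021],
       [   0.574,    0.484,   -0.661,  854.402],
       [   0.   ,    0.   ,    0.   ,    1.   ]])}
top {'fx': 478.77618759807274, 'fy': 478.77618759807274, 'cx': 276.57302361978105, 'cy': 210.98158865806658, 'view': array([[   0.018,   -1.   ,   -0.   ,  120.259],
       [  -0.998,   -0.018,   -0.066,  590.795],
       [   0.066,    0.002,   -0.998, 1117.844],
       [   0.   ,    0.   ,    0.   ,    1.   ]])}
wrist {'fx': 325.19226210127806, 'fy': 325.19226210127806, 'cx': 282.25252156290736, 'cy': 213.72014675176266, 'T_tool_cam': array([[  -0.   ,   -0.324,    0.946, -143.01 ],
       [   1.   ,   -0.   ,    0.   ,    0.477],
       [   0.   ,    0.946,    0.324,  -82.079],
       [   0.   ,    0.   ,    0.   ,    1.   ]])}
```

View pics/top0.png

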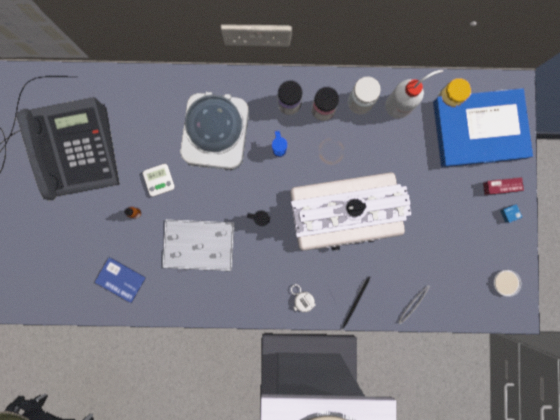

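View pics/scene0.png

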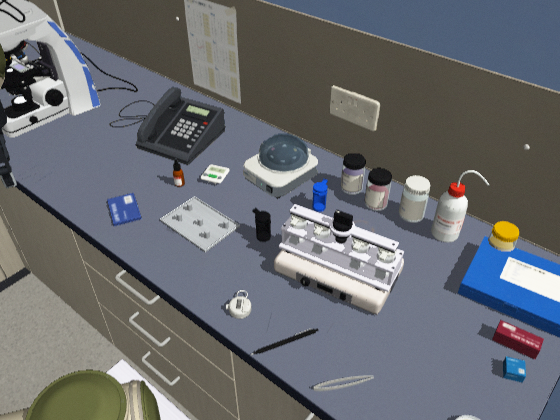

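The top view shows the mill at about (349,211), turned a few degrees, and the tray at (198,245) with 5 cylinders. There are black and blue decoy vials at (260,217) and (279,145). Next I measure.

```bash
python3 - <<'E'
from h import *
np.set_printoptions(precision=1,suppress=True)
im=vision.grab_frame('top'); save('topmill.png',im,(280,165,425,265),5.5)
save('toptray.png',im,(150,205,250,285),6)
hsv=cv2.cvtColor(im,cv2.COLOR_RGB2HSV); print(im[185,310],im[240,360],im[200,330],im[225,210])
b=im.astype(int); m=((b[:,:,0]-b[:,:,2]>15)&(b[:,:,0]>150)).astype(np.uint8)
m[:165]=0;m[262:]=0;m[:,:285]=0;m[:,420:]=0
ys,xs=np.nonzero(cv2.morphologyEx(m,cv2.MORPH_OPEN,np.ones((2,2)))); 
P=np.array([onz('top',u,v,46)[:2] for u,v in zip(xs,ys)],np.float32)
print('housing',cv2.minAreaRect(P),len(P))
k=(im.max(2)<45).astype(np.uint8);k[:190]=0;k[222:]=0;k[:,:340]=0;k[:,372:]=0
ys,xs=np.nonzero(k);print('knob',xs.mean(),ys.mean(),onz('top',xs.mean(),ys.mean(),160))
t=(im.min(2)>120).astype(np.uint8);t[:212]=0;t[275:]=0;t[:,:158]=0;t[:,238:]=0
ys,xs=np.nonzero(t);P=np.array([onz('top',u,v,7)[:2] for u,v in zip(xs,ys)],np.float32);print('tray',cv2.minAreaRect(P))
E
```

```text
[192 181 179] [178 169 168] [229 224 233] [196 197 203]Traceback (most recent call last):
  File "<stdin>", line 10, in <module>
cv2.error: OpenCV(4.12.0) /io/opencv/modules/imgproc/src/convhull.cpp:143: error: (-215:Assertion failed) total >= 0 && (depth == CV_32F || depth == CV_32S) in function 'convexHull'
```

View pics/topmill.png

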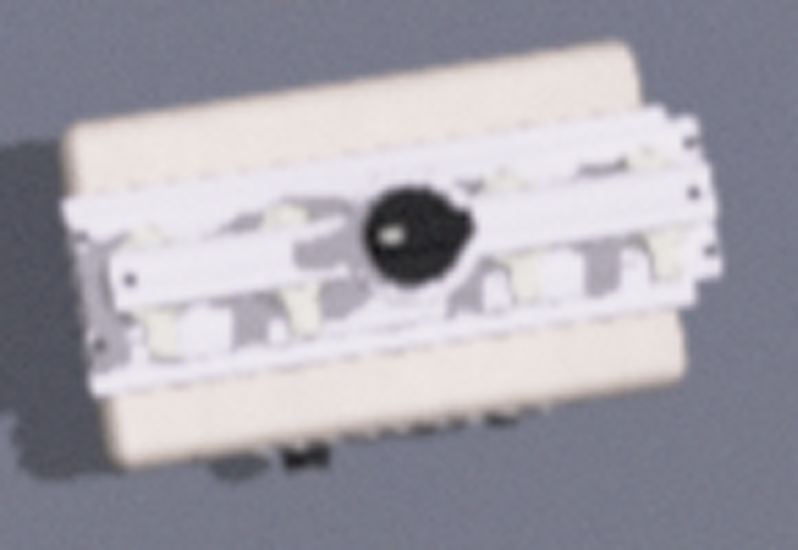

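The crop shows four white tabs (160,335), (300,305), (525,275), (665,250), so all four vials are present. The housing corners are near (68,130), (632,42), (687,380), (118,466).

```bash
python3 - <<'E'
from h import *
np.set_printoptions(precision=1,suppress=True)
im=vision.grab_frame('top')
c=[(66,128),(634,40),(689,380),(116,468)]
Q=np.array([onz('top',280+u/5.5,165+v/5.5,46)[:2] for u,v in c]);print(Q,Q.mean(0))
d=np.diff(np.vstack([Q,Q[:1]]),axis=0);print(np.linalg.norm(d,axis=1),np.degrees(np.arctan2(d[:,1],d[:,0])))
print('beam holes',onz('top',280+130/5.5,165+279/5.5,143),onz('top',280+694/5.5,165+192/5.5,143))
print('bar knob',onz('top',280+418/5.5,165+235/5.5,143))
k=(im.max(2)<60).astype(np.uint8);k[:190]=0;k[222:]=0;k[:,:340]=0;k[:,372:]=0
ys,xs=np.nonzero(k);print('knob',xs.mean(),ys.mean(),onz('top',xs.mean(),ys.mean(),155))
t=(im.min(2)>115).astype(np.uint8);t[:212]=0;t[275:]=0;t[:,:158]=0;t[:,238:]=0
ys,xs=np.nonzero(t);P=np.array([onz('top',u,v,7)[:2] for u,v in zip(xs,ys)],np.float32);print('tray',cv2.minAreaRect(P),len(P))
g=im.min(2).astype(np.uint8)
E
```

```text
[[ 640.4   95.8]
 [ 682.2 -144.4]
 [ 538.6 -167.7]
 [ 497.4   72.6]] [589.6 -35.9]
[243.8 145.5 243.8 144.9] [ -80.1 -170.8   99.7    9.2]
beam holes [571.4  73.2 143. ] [ 608.9 -143.6  143. ]
bar knob [590.3 -37.4 143. ]
knob 355.52486187845307 207.19337016574585 [590.5 -34.4 155. ]Traceback (most recent call last):
  File "<stdin>", line 12, in <module>
  File "h.py", line 18, in onz
    o,d=ray(cam,u,v,st); return o+d*(z-o[2])/d[2]
        ~~~^^^^^^^^^^^^
  File "h.py", line 9, in ray
    p=vision.camera_params(cam)
ValueError: time passes only in moves, steps and waits
```

View pics/toptray.png

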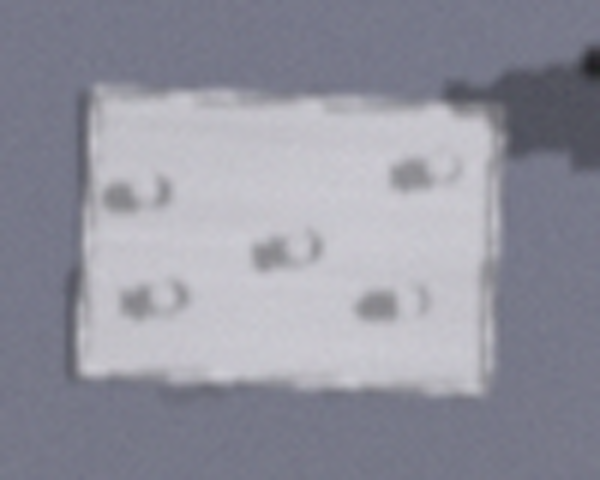

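The tray crop shows 5 standing cylinders at about (152,190), (170,298), (305,248), (415,302), (445,168). Now a helper that caches calibration and works out relative moves.

```bash
cat > p.py <<'E'
import h,pickle,os
from h import *
if not os.path.exists('cal.pkl'):
    pickle.dump({c:vision.camera_params(c) for c in('scene','top','wrist')},open('cal.pkl','wb'))
CAL=pickle.load(open('cal.pkl','rb'))
class _V: pass
h.vision=_V(); h.vision.camera_params=lambda n:CAL[n]
MO=np.array([590.,-36.]); YAW=np.radians(9.5)
def mill(x,y):  # mill frame -> world xy
    c,s=np.cos(YAW),np.sin(YAW); return MO+np.array([c*x-s*y,s*x+c*y])
def inv(P):
    c,s=np.cos(YAW),np.sin(YAW); d=np.array(P[:2])-MO; return np.array([c*d[0]+s*d[1],-s*d[0]+c*d[1]])
def plan(xy,z,a,st=None):
    """tool-frame shift (cm) and rotvec (deg) from here to TCP xy,z, tool down, jaws at world angle a (deg)"""
    st=st or bot.get_state(); q=st['tool_rot']; Rt=R.from_quat([q[1],q[2],q[3],q[0]])
    a=np.radians(a); c,s=np.cos(a),np.sin(a)
    Rd=R.from_matrix(np.array([[0,c,s],[0,s,-c],[-1,0,0]]))
    t=Rt.inv().apply(np.array([*xy,z])-st['position'])/10; rv=np.degrees((Rt.inv()*Rd).as_rotvec())
    t2=Rd.inv().apply(np.array([*xy,z])-st['position'])/10
    print('shift cm (now axes)',t.round(2),'turn',rv.round(1),'shift in final axes',t2.round(2))
def where():
    st=bot.get_state(); q=st['tool_rot']; M=R.from_quat([q[1],q[2],q[3],q[0]]).as_matrix()
    print('t',round(st['time'],2),'pos',st['position'].round(1),'mill',inv(st['position']).round(1),'a',np.degrees(np.arctan2(M[1,1],M[0,1])).round(1),'tilt',np.degrees(np.arccos(-M[2,0])).round(1),'F',st['wrist_force'].round(1),'w',round(st['width'],1),'j6',st['joints'][5].round(2))
E
python3 - <<'E'
from p import *
where(); plan(MO,220,9.5); plan(MO,220,189.5)
E
```

```text
t 0.25 pos [201.3 511.7 231. ] mill [-293.   604.3] a 68.5 tilt 0.0 F [0.7 1.2 0.5] w 85.3 j6 -0.22
shift cm (now axes) [  1.12 -36.73  56.23] turn [59.  0.  0.] shift in final axes [ 1.1  29.3  60.43]
shift cm (now axes) [  1.12 -36.73  56.23] turn [-121.   -0.    0.] shift in final axes [  1.1  -29.3  -60.43]
```

```bash
python3 -m crank '[[-1,0,-2,3.1,0,0,0],[-1,0,-2,3.1,0,0,0],[-1,0,-2,3.1,0,0,0],[-1,0,-2,3.1,0,0,0],[-1,0,-2,3.1,0,0,0],[-1,0,-2,3.1,0,0,0],[-1,0,-2,3.1,0,0,0],[-1,0,-2,3.1,0,0,0],[-1,0,-2,3.1,0,0,0]]' && python3 -m crank '[[-1,0,-2,3.1,0,0,0],[-1,0,-2,3.1,0,0,0],[-1,0,-2,3.1,0,0,0],[-1,0,-2,3.1,0,0,0],[-1,0,-2,3.1,0,0,0],[-1,0,-2,3.1,0,0,0],[-1,0,-2,3.1,0,0,0],[-1,0,-2,3.1,0,0,0],[-1,0,-2,3.1,0,0,0]]' && python3 -m crank '[[-1,0,0,0,6.5,0,0],[-1,0,0,0,6.5,0,0],[-1,0,0,0,6.5,0,0],[-1,0,0,0,6.5,0,0],[-1,0,0,0,6.5,0,0],[-1,0,0,0,6.5,0,0],[-1,0,0,0,6.5,0,0],[-1,0,0,0,6.5,0,0],[-1,0,0,0,7,0,0],[-1,0,0,0,0,0,0]]'
python3 - <<'E'
from p import *
from workcell import vision as V
where(); plan(MO,220,9.5)
st=bot.get_state(); im=V.grab_frame('wrist'); save('w1.png',im,None,1.4)
for n,P in {'grip top':[*MO,175],'vials':[*mill(0,100),126.5]}.items(): print(n,np.round(proj('wrist',P,st),0)*1.4)
E
```

```text
time: 1.0
position: [395.7, 240.5, 231.4]
tool_rot: [0.695, 0.132, 0.695, -0.132]
wrist_force: [0.7, 0.7, 0.8]
width: 85.1
time: 1.75
position: [589.5, -29.2, 231.2]
tool_rot: [0.695, 0.132, 0.695, -0.132]
wrist_force: [0.1, 0.3, 0.1]
width: 85.4
time: 2.58
position: [588.8, -27.5, 231.1]
tool_rot: [0.539, 0.458, 0.539, -0.458]
wrist_force: [0.3, -0.1, 0.4]
width: 85.0
t 2.58 pos [588.8 -27.5 231.1] mill [0.2 8.6] a 9.3 tilt 0.0 F [ 0.3 -0.1  0.4] w 85.0 j6 -0.41
shift cm (now axes) [ 1.11 -0.01  0.86] turn [-0.2 -0.   0. ] shift in final axes [ 1.11 -0.02  0.86]
grip top [393.4 343. ]
vials [393.4 131.6]
```

View pics/w1.png

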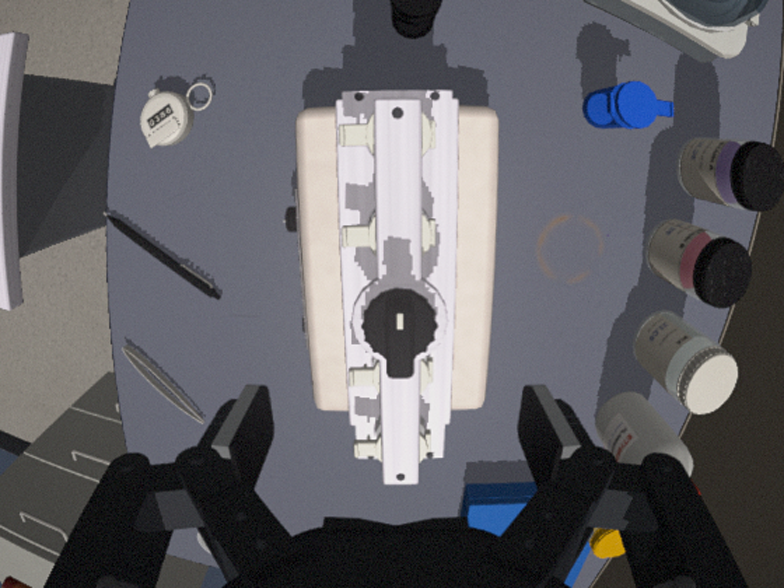

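The wrist view shows the bar clearly: end holes at (397,112) and (401,477), grip centred on about column 400, and the pads clear on both sides.

```bash
python3 - <<'E'
from p import *
st=bot.get_state()
A=onz('wrist',397.5/1.4,112.5/1.4,143,st);B=onz('wrist',401/1.4,477/1.4,143,st)
d=A-B;print(A,B,(A+B)/2,np.linalg.norm(d),np.degrees(np.arctan2(d[1],d[0]))-90)
C=[onz('wrist',u/1.4,v/1.4,46,st) for u,v in((297,112),(498,112),(485,410),(316,410))];C=np.array(C)
print(C.round(1),C.mean(0)); 
for i,j in((3,0),(2,1)):
  d=C[j]-C[i];print(np.linalg.norm(d),np.degrees(np.arctan2(d[1],d[0]))-90)
print('grip',onz('wrist',400.5/1.4,343/1.4,175,st))
tabs=[(354,135),(357,237),(364,377),(367,450)]
for t in tabs: print(inv(onz('wrist',t[0]/1.4,t[1]/1.4,126,st)).round(1))
E
```

```text
[573.59473058  71.93012469 143.        ] [ 613.40196594 -146.1163318   143.        ] [593.49834826 -37.09310356 143.        ] 221.6503398896935 10.346155505369879
[[ 501.7   70.    46. ]
 [ 643.2   94.3   46. ]
 [ 687.8 -144.    46. ]
 [ 544.2 -168.1   46. ]] [594.21658568 -36.95256696  46.        ]
241.90472205382167 10.122117554963566
242.4840190297685 10.596426327782567
grip [593.24914197 -35.3020215  175.        ]
[-21.5  98.4]
[-20.5  42. ]
[-18.4 -45.5]
[ -18.1 -102.8]
```

```bash
sed -i 's/^MO=.*/MO=np.array([593.2,-36.6]); YAW=np.radians(10.2)/' p.py; python3 -c "
from p import *
plan(MO,155,10.2)"
```

```text
shift cm (now axes) [7.62 0.28 0.97] turn [-0.5 -0.   0. ] shift in final axes [7.62 0.27 0.98]
```

```bash
python3 -m crank '[[-1,1.0,0.27,0.97,-1,0,0],[-1,2,0,0,0,0,0],[-1,2,0,0,0,0,0],[-1,1.3,0,0,0,0,0],[-1,1.3,0,0,0,0,0],[-1,0,0,0,0,0,0]]' 60 && python3 -m crank '[[1,0,0,0,0,0,0],[1,0,0,0,0,0,0],[1,0,0,0,0,0,0],[1,0,0,0,0,0,0],[1,0,0,0,0,0,0],[1,0,0,0,0,0,0],[1,0,0,0,0,0,0],[1,0,0,0,0,0,0],[1,0,0,0,0,0,0],[1,0,0,0,0,0,0]]'; python3 -c "
from p import *
where()"
```

```text
time: 3.13
position: [592.0, -36.4, 152.7]
tool_rot: [0.543, 0.45, 0.546, -0.452]
wrist_force: [-0.0, 1.2, 0.3]
width: 85.4
time: 3.97
position: [593.5, -36.7, 155.9]
tool_rot: [0.544, 0.452, 0.543, -0.452]
wrist_force: [1.4, 0.2, 5.6]
width: 12.7
t 3.97 pos [593.5 -36.7 155.9] mill [ 0.3 -0.1] a 10.5 tilt 0.1 F [1.4 0.2 5.6] w 12.7 j6 -0.44
```

```bash
python3 -m crank '[[1,0.1,0,0,0,0,0],[1,0.1,0,0,0,0,0],[1,0.1,0,0,0,0,0],[1,0.1,0,0,0,0,0],[1,0.1,0,0,0,0,0],[1,0,0,0,0,0,0],[1,0,0,0,0,0,0]]' 70
```

```text
time: 4.55
position: [593.7, -36.7, 151.6]
tool_rot: [0.545, 0.452, 0.543, -0.452]
wrist_force: [0.3, 0.7, 10.3]
width: 12.6
```

```bash
python3 -m crank '[[1,0.1,0,0,0,0,0],[1,0,0,0,0,0,0],[1,0,0,0,0,0,0]]' && python3 -m crank '[[1,0,0,0,-4,0,0],[1,0,0,0,-5,0,0],[1,0,0,0,-5,0,0],[1,0,0,0,-5,0,0],[1,0,0,0,0,0,0]]'; python3 -c "
from p import *
where()
print(bot.get_state()['moment'])"
```

```text
time: 4.8
position: [593.6, -36.7, 150.7]
tool_rot: [0.545, 0.452, 0.543, -0.452]
wrist_force: [-0.5, -0.0, 10.7]
width: 12.4
time: 5.22
position: [594.1, -36.9, 150.9]
tool_rot: [0.613, 0.355, 0.61, -0.354]
wrist_force: [0.5, 0.6, 10.6]
width: 12.3
t 5.22 pos [594.1 -36.9 150.9] mill [ 0.8 -0.4] a 29.8 tilt 0.2 F [ 0.5  0.6 10.6] w 12.3 j6 -0.78
[ 0.04035351 -0.19907099  0.01495944]
```

Turning freely with no yaw torque. I'll finish the 70° turn, ease off and look.

```bash
python3 -m crank '[[1,0,0,0,-6,0,0],[1,0,0,0,-6,0,0],[1,0,0,0,-6,0,0],[1,0,0,0,-6,0,0],[1,0,0,0,-6,0,0],[1,0,0,0,-6,0,0],[1,0,0,0,-6,0,0],[1,0,0,0,-6,0,0],[1,0,0,0,-2,0,0],[1,0,0,0,0,0,0]]'; python3 - <<'E'
from p import *
from workcell import vision as V
where();print(bot.get_state()['moment']); save('s2.png',V.grab_frame('scene'),(220,150,450,330),3.4)
E
```

```text
time: 6.05
position: [593.9, -36.6, 150.8]
tool_rot: [0.705, 0.064, 0.703, -0.064]
wrist_force: [0.2, 0.7, 10.1]
width: 12.6
t 6.05 pos [593.9 -36.6 150.8] mill [ 0.7 -0.1] a 79.7 tilt 0.2 F [ 0.2  0.7 10.1] w 12.6 j6 -1.65
[ 0.25996271 -0.04704042  0.05230572]
```

View pics/s2.png

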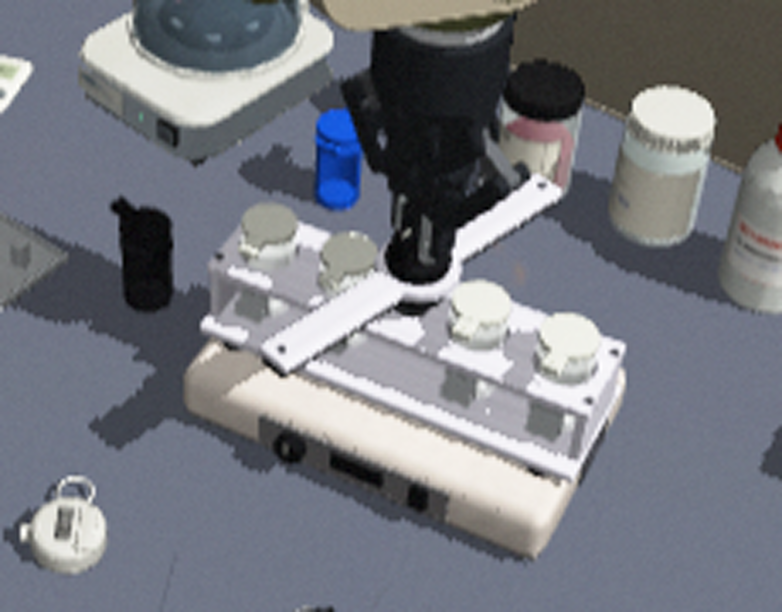

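The bar is turned across the mill (beam from (283,358) to (540,190)) and still gripped. Easing off and lifting.

```bash
python3 -m crank '[[1,-0.2,0,0,0,0,0],[1,-0.3,0,0,0,0,0],[1,-0.4,0,0,0,0,0],[1,-0.5,0,0,0,0,0],[1,-1,0,0,0,0,0],[1,-1.5,0,0,0,0,0],[1,-2,0,0,0,0,0],[1,-2,0,0,0,0,0],[1,0,0,0,0,0,0]]'; python3 -c "
from p import *
where(); plan([545,-265],230,79.7)"
```

```text
time: 6.85
position: [594.0, -36.8, 232.1]
tool_rot: [0.706, 0.064, 0.702, -0.065]
wrist_force: [-0.3, -0.7, -0.3]
width: 12.3
t 6.85 pos [594.  -36.8 232.1] mill [ 0.7 -0.4] a 79.5 tilt 0.3 F [-0.3 -0.7 -0.3] w 12.3 j6 -1.65
shift cm (now axes) [  0.22 -23.33  -0.67] turn [-0.2  0.3  0. ] shift in final axes [  0.21 -23.32  -0.74]
```

```bash
python3 -m crank '[[1,0,-2.6,-0.07,0,0,0],[1,0,-2.6,-0.08,0,0,0],[1,0,-2.6,-0.08,0,0,0],[1,0,-2.6,-0.08,0,0,0],[1,0,-2.6,-0.08,0,0,0],[1,0,-2.6,-0.08,0,0,0],[1,0,-2.6,-0.08,0,0,0],[1,0,-2.6,-0.08,0,0,0],[1,0,-2.5,-0.08,0,0,0],[1,0,0,0,0,0,0]]' 80 && python3 -m crank '[[1,3,0,0,0,0,0],[1,3,0,0,0,0,0],[1,3,0,0,0,0,0],[1,3,0,0,0,0,0],[1,3,0,0,0,0,0],[1,2,0,0,0,0,0],[1,1.6,0,0,0,0,0],[1,0,0,0,0,0,0],[1,0,0,0,0,0,0]]'; python3 - <<'E'
from p import *
from workcell import vision as V
where(); save('s3.png',V.grab_frame('scene'),(330,150,560,400),2.4)
E
```

```text
time: 7.68
position: [542.2, -268.2, 226.6]
tool_rot: [0.703, 0.066, 0.705, -0.066]
wrist_force: [-0.1, 0.4, -1.2]
width: 12.2
time: 8.43
position: [543.3, -263.7, 41.5]
tool_rot: [0.703, 0.065, 0.705, -0.064]
wrist_force: [0.2, -0.5, -2.3]
width: 11.7
t 8.43 pos [ 543.3 -263.7   41.5] mill [ -89.3 -214.7] a 79.5 tilt 0.2 F [ 0.2 -0.5 -2.3] w 11.7 j6 -2.04
```

View pics/s3.png

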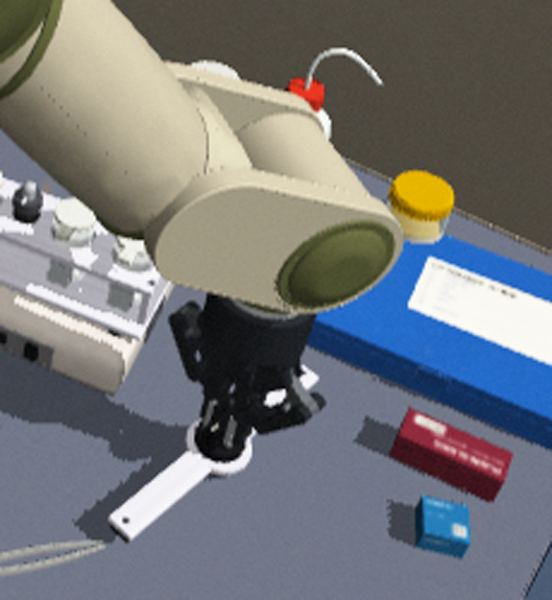

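The bar's near end (120,530) comes close to the tweezers tip (105,545), so I shift 15 mm away before setting it down.

```bash
python3 -m crank '[[1,0,0,0.8,0,0,0],[1,0,0,0.7,0,0,0],[1,0.2,0,0,0,0,0],[1,0.2,0,0,0,0,0],[1,0.2,0,0,0,0,0],[1,0,0,0,0,0,0],[1,0,0,0,0,0,0]]' && python3 -m crank '[[1,0.1,0,0,0,0,0],[1,0,0,0,0,0,0],[1,0,0,0,0,0,0]]'; python3 -c "
from p import *
where()"
```

```text
time: 9.07
position: [558.3, -267.1, 36.2]
tool_rot: [0.704, 0.065, 0.704, -0.064]
wrist_force: [-0.4, -0.4, -2.1]
width: 12.1
time: 9.32
position: [558.4, -267.2, 35.4]
tool_rot: [0.704, 0.065, 0.704, -0.065]
wrist_force: [0.3, 0.5, -1.5]
width: 11.9
t 9.32 pos [ 558.4 -267.2   35.4] mill [ -75.  -220.8] a 79.5 tilt 0.0 F [ 0.3  0.5 -1.5] w 11.9 j6 -2.03
```

```bash
python3 -m crank '[[1,0.1,0,0,0,0,0],[1,0,0,0,0,0,0],[1,0,0,0,0,0,0]]' && python3 -m crank '[[1,0.1,0,0,0,0,0],[1,0,0,0,0,0,0],[1,0,0,0,0,0,0]]' && python3 -m crank '[[1,0.1,0,0,0,0,0],[1,0,0,0,0,0,0],[1,0,0,0,0,0,0]]'
```

```text
time: 9.57
position: [558.5, -267.1, 34.3]
tool_rot: [0.704, 0.065, 0.704, -0.065]
wrist_force: [0.5, -0.2, -2.3]
width: 12.5
time: 9.82
position: [558.6, -267.3, 33.9]
tool_rot: [0.704, 0.064, 0.704, -0.065]
wrist_force: [-1.8, 0.9, 4.8]
width: 12.1
time: 10.07
position: [558.7, -267.4, 33.8]
tool_rot: [0.705, 0.064, 0.704, -0.065]
wrist_force: [-3.6, 2.2, 11.8]
width: 12.4
```

```bash
python3 -m crank '[[1,-0.1,0,0,0,0,0],[1,-0.05,0,0,0,0,0],[0.4,0,0,0,0,0,0],[0.2,0,0,0,0,0,0],[0,0,0,0,0,0,0],[0,0,0,0,0,0,0],[0,0,0,0,0,0,0],[0,0,0,0,0,0,0]]'; python3 -c "
from p import *
where()"; python3 -m crank '[[0,-1,0,0,0,0,0],[0,-1.5,0,0,0,0,0],[0,-3,0,0,0,0,0],[0,-3,0,0,0,0,0],[0,-4,0,0,0,0,0],[0,-4,0,0,0,0,0],[0,0,0,0,-7,0,0],[0,0,0,0,-7,0,0],[0,0,0,0,-6.7,0,0],[0,0,0,0,0,0,0]]'; python3 -c "
from p import *
where();plan(mill(-29,-100),150,100.2)"
```

```text
time: 10.73
position: [558.5, -267.2, 33.8]
tool_rot: [0.704, 0.065, 0.704, -0.065]
wrist_force: [0.6, 0.1, -0.4]
width: 42.6
t 10.73 pos [ 558.5 -267.2   33.8] mill [ -75.  -220.8] a 79.5 tilt 0.0 F [ 0.6  0.1 -0.4] w 42.6 j6 -2.03
time: 11.57
position: [558.4, -267.1, 199.8]
tool_rot: [0.704, -0.065, 0.704, 0.064]
wrist_force: [-0.7, -0.0, 0.0]
width: 42.9
t 11.57 pos [ 558.4 -267.1  199.8] mill [ -75.  -220.7] a 100.5 tilt 0.1 F [-0.7 -0.   0. ] w 42.9 j6 -2.39
shift cm (now axes) [ 4.98 12.05  4.66] turn [0.3 0.  0. ] shift in final axes [ 4.98 12.07  4.6 ]
```

```bash
python3 -m crank '[[0.3,0,2.4,0.92,0,0,0],[0.3,0,2.4,0.92,0,0,0],[0.3,0,2.4,0.92,0,0,0],[0.3,0,2.4,0.92,0,0,0],[0.3,0,2.4,0.92,0,0,0],[0.3,0,0,0,0,0,0]]'; python3 - <<'E'
from p import *
from workcell import vision as V
where(); st=bot.get_state(); im=V.grab_frame('wrist'); save('w4.png',im,None,1.4)
for y in(-100,-44,44,100): print(y,(np.array(proj('wrist',[*mill(-25,y),126],st))*1.4).round(0),(np.array(proj('wrist',[*mill(0,y),126.5],st))*1.4).round(0))
print('post',(np.array(proj('wrist',[*mill(0,0),141],st))*1.4).round(0))
plan(mill(-29,-100),112,100.2)
E
```

```text
time: 12.07
position: [582.9, -136.8, 199.5]
tool_rot: [0.704, -0.063, 0.704, 0.063]
wrist_force: [-0.1, 0.4, 0.6]
width: 29.7
t 12.07 pos [ 582.9 -136.8  199.5] mill [-27.9 -96.8] a 100.2 tilt 0.1 F [-0.1  0.4  0.6] w 29.7 j6 -2.18
-100 [388. 319.] [388. 363.]
-44 [496. 319.] [492. 362.]
44 [642. 317.] [634. 357.]
100 [714. 316.] [706. 353.]
post [577. 372.]
shift cm (now axes) [ 8.74 -0.12 -0.06] turn [0. 0. 0.] shift in final axes [ 8.74 -0.12 -0.06]
```

View pics/w4.png

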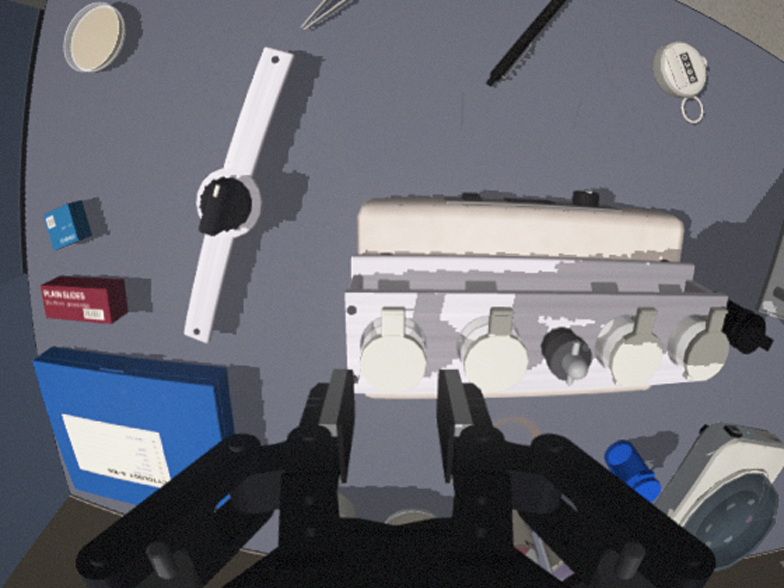

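The bar stands on the worktop at upper left. The four tabs are at (394,320), (502,320), (647,321) and (716,322).

```bash
python3 - <<'E'
from p import *
st=bot.get_state()
for t in((394,320),(502,320),(647,321),(716,322)): print(inv(onz('wrist',t[0]/1.4,t[1]/1.4,126,st)).round(1))
E
```

```text
[-25.  -98.8]
[-24.8 -42.6]
[-23.1  45.9]
[-21.3 100.7]
```

```bash
python3 - <<'E'
from p import *
from workcell import vision as V
where(); st=bot.get_state(); im=V.grab_frame('wrist'); cv2.imwrite('pics/w5raw.png',im[:,:,::-1])
b=im.astype(int); m=((b[:,:,0]-b[:,:,2]>8)&(b[:,:,0]>110)).astype(np.uint8)
m[:218]=0;m[280:]=0;m[:,:250]=0
for v in (222,226,230):
    xs=np.nonzero(m[v])[0]; print(v,[ (g[0],g[-1]) for g in np.split(xs,np.nonzero(np.diff(xs)>2)[0]+1) if len(g)>4])
n,l,s,c=cv2.connectedComponentsWithStats(m)
for i in range(1,n):
    if s[i,4]>200: print(s[i],c[i].round(0))
for y in(-100,-44,44,100): print(y,np.array(proj('wrist',[*mill(-25,y),126],st)).round(1))
E
```

```text
t 12.12 pos [ 582.7 -138.9  199.4] mill [-28.4 -98.8] a 100.2 tilt 0.0 F [-0.2 -0.4 -0.2] w 29.9 j6 -2.18
222 [(np.int64(276), np.int64(291)), (np.int64(461), np.int64(469)), (np.int64(513), np.int64(520))]
226 [(np.int64(277), np.int64(291)), (np.int64(354), np.int64(368)), (np.int64(458), np.int64(469)), (np.int64(510), np.int64(518))]
230 [(np.int64(276), np.int64(291)), (np.int64(354), np.int64(367)), (np.int64(458), np.int64(468)), (np.int64(509), np.int64(517))]
[ 260  220   47   60 1837] [283. 255.]
[ 334  222   46   58 1736] [357. 255.]
[ 402  222   73   58 1393] [455. 255.]
[489 222  33  50 907] [507. 251.]
-100 [279.8 228.6]
-44 [356.7 228.3]
44 [460.7 227. ]
100 [511.7 226. ]
```

```bash
python3 - <<'E'
import cv2
im=cv2.imread('pics/w5raw.png')[195:295,240:400]
cv2.imwrite('pics/w5c.png',cv2.resize(im,None,fx=5,fy=5,interpolation=cv2.INTER_CUBIC))
im=cv2.imread('pics/w5raw.png')[195:295,370:530]
cv2.imwrite('pics/w5d.png',cv2.resize(im,None,fx=5,fy=5,interpolation=cv2.INTER_CUBIC))
E
python3 - <<'E'
from p import *
st=bot.get_state()
st['position']=np.array([582.7,-138.9,199.4])
print([np.round((np.array(proj('wrist',[*mill(x,0),z],st))-[370,195])*5) for x,z in((0,141),(14,128),(-14,128),(0,126))])
E
```

```text
[array([222., 356.]), array([179., 396.]), array([206., 235.]), array([189., 312.])]
```

View pics/w5d.png

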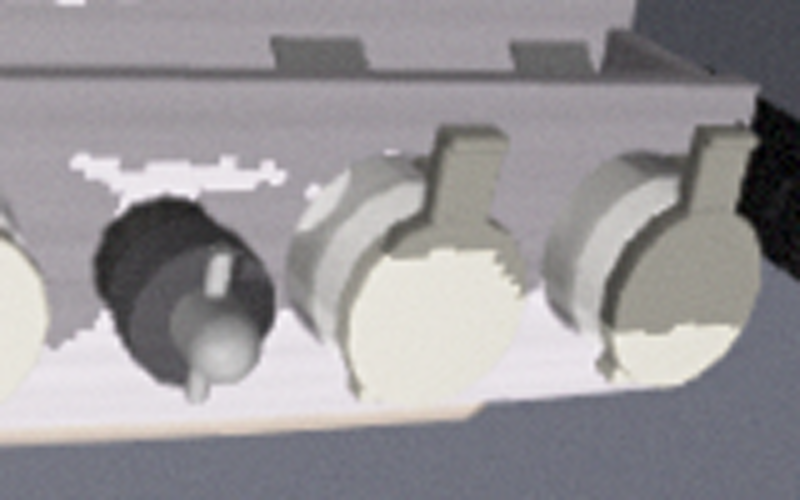

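The post's cross pin and the tabs sit about 2 mm towards +y of the prediction, so I aim 1.5 mm over. The close-up shows the pin along x, and no obstacle in front of the tabs.

```bash
python3 -m crank '[[0.3,2,0.03,-0.06,0,0,0],[0.3,2.5,0,0,0,0,0],[0.3,2.5,0,0,0,0,0],[0.3,1.7,0,0,0,0,0],[0.3,0,0,0,0,0,0],[0.3,0,0,0,0,0,0]]' 20; python3 -c "
from p import *
where()"; python3 -m crank '[[1,0,0,0,0,0,0],[1,0,0,0,0,0,0],[1,0,0,0,0,0,0],[1,0,0,0,0,0,0],[1,0,0,0,0,0,0],[1,0,0,0,0,0,0]]' 30; python3 -c "
from p import *
where()"
```

```text
time: 12.67
position: [581.7, -141.6, 111.8]
tool_rot: [0.704, -0.062, 0.705, 0.062]
wrist_force: [-0.4, -0.5, 0.9]
width: 30.0
t 12.67 pos [ 581.7 -141.6  111.8] mill [ -30.  -101.3] a 100.1 tilt 0.1 F [-0.4 -0.5  0.9] w 30.0 j6 -2.18
time: 13.17
position: [582.2, -141.0, 112.7]
tool_rot: [0.705, -0.063, 0.704, 0.063]
wrist_force: [0.1, -0.7, 4.8]
width: 10.1
t 13.17 pos [ 582.2 -141.   112.7] mill [ -29.3 -100.8] a 100.2 tilt 0.1 F [ 0.1 -0.7  4.8] w 10.1 j6 -2.18
```

```bash
python3 -m crank '[[1,-0.3,0,0,0,0,0],[1,-0.3,0,0,0,0,0],[1,-0.4,0,0.05,0,0,0],[1,-0.4,0,0.1,0,0,0],[1,-0.4,0,0.15,0,0,0],[1,0,0,0,0,0,0]]'; python3 -c "
from p import *
where()"; python3 -m crank '[[0.4,0,0,0,0,0,0],[0.4,0,0,0,0,0,0],[0.4,0,0,0,0,0,0],[0.4,-1,0,0,0,0,0],[0.4,-2,0,0,0,0,0],[0.4,0,0,0,0,0,0]]';  python3 - <<'E'
from p import *
from workcell import vision as V
where(); st=bot.get_state(); im=V.grab_frame('wrist'); save('w6.png',im,(100,150,560,420),1.7)
plan(mill(-29,-44),112,100.2)
E
```

```text
time: 13.67
position: [584.7, -140.1, 130.5]
tool_rot: [0.704, -0.063, 0.704, 0.063]
wrist_force: [-1.3, -0.2, -2.1]
width: 10.9
t 13.67 pos [ 584.7 -140.1  130.5] mill [ -26.7 -100.3] a 100.2 tilt 0.0 F [-1.3 -0.2 -2.1] w 10.9 j6 -2.18
time: 14.17
position: [586.1, -140.7, 163.8]
tool_rot: [0.706, -0.064, 0.702, 0.062]
wrist_force: [-0.4, 0.2, 1.3]
width: 25.6
t 14.17 pos [ 586.1 -140.7  163.8] mill [ -25.4 -101.2] a 100.2 tilt 0.4 F [-0.4  0.2  1.3] w 25.6 j6 -2.18
shift cm (now axes) [ 5.    5.71 -0.33] turn [0.  0.2 0.1] shift in final axes [ 5.01  5.69 -0.31]
```

View pics/w6.png

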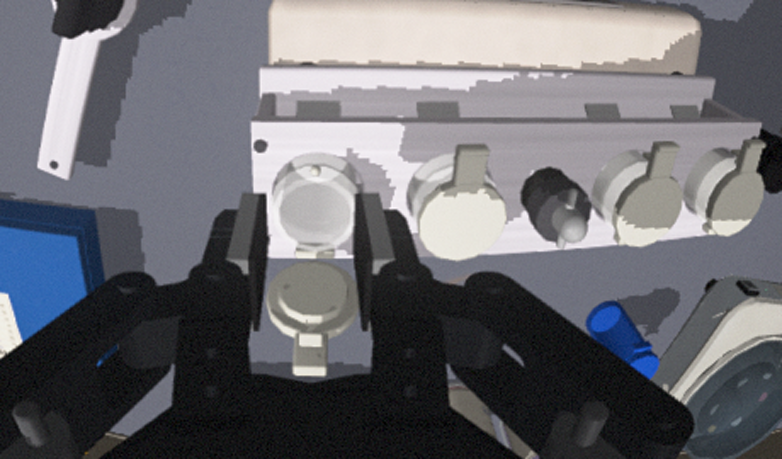

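Vial 1 is open: the cap is flipped back at (310,310) and the mouth at (316,200) lies centred between the fingers. Next vial at y=-44.

```bash
python3 -m crank '[[0.3,0,1.5,-0.08,0,0,0],[0.3,0,1.5,-0.08,0,0,0],[0.3,0,1.5,-0.08,0,0,0],[0.3,0,1.2,-0.08,0,0,0],[0.3,2,0,0,0,0,0],[0.3,2,0,0,0,0,0],[0.3,1,0,0,0,0,0],[0.3,0,0,0,0,0,0],[0.3,0,0,0,0,0,0]]' 30; python3 -c "
from p import *
where()"; python3 -m crank '[[1,0,0,0,0,0,0],[1,0,0,0,0,0,0],[1,0,0,0,0,0,0],[1,0,0,0,0,0,0],[1,0,0,0,0,0,0],[1,0,0,0,0,0,0]]' 30; python3 -c "
from p import *
where()"
```

```text
time: 14.97
position: [571.5, -84.2, 109.9]
tool_rot: [0.704, -0.063, 0.704, 0.063]
wrist_force: [0.1, -0.5, 0.0]
width: 29.7
t 14.97 pos [571.5 -84.2 109.9] mill [-29.8 -43. ] a 100.2 tilt 0.0 F [ 0.1 -0.5  0. ] w 29.7 j6 -2.1
time: 15.47
position: [571.9, -84.9, 110.2]
tool_rot: [0.705, -0.063, 0.704, 0.063]
wrist_force: [1.2, -0.9, 1.4]
width: 10.5
t 15.47 pos [571.9 -84.9 110.2] mill [-29.5 -43.7] a 100.2 tilt 0.1 F [ 1.2 -0.9  1.4] w 10.5 j6 -2.1
```

```bash
python3 -m crank '[[1,-0.4,0,0,0,0,0],[1,-0.4,0,0,0,0,0],[1,-0.4,0,0.05,0,0,0],[1,-0.4,0,0.1,0,0,0],[1,-0.4,0,0.15,0,0,0],[1,0,0,0,0,0,0]]'; python3 -m crank '[[0.4,0,0,0,0,0,0],[0.4,0,0,0,0,0,0],[0.4,0,0,0,0,0,0],[0.4,-1,0,0,0,0,0],[0.4,-2.3,0,0,0,0,0],[0.4,0,0,0,0,0,0]]'; python3 -m crank '[[0.3,0,2.2,-0.08,0,0,0],[0.3,0,2.2,-0.08,0,0,0],[0.3,0,2.2,-0.08,0,0,0],[0.3,0,2.2,-0.08,0,0,0],[0.3,0,0,0,0,0,0],[0.3,0,0,0,0,0,0]]';  python3 - <<'E'
from p import *
from workcell import vision as V
where(); st=bot.get_state(); im=V.grab_frame('wrist'); save('w7.png',im,(100,150,560,420),1.7)
plan(mill(-29,44),112,100.2)
E
```

```text
time: 15.97
position: [574.4, -84.3, 130.5]
tool_rot: [0.704, -0.063, 0.704, 0.063]
wrist_force: [-0.2, -1.1, -2.2]
width: 10.6
time: 16.47
position: [575.9, -84.6, 167.2]
tool_rot: [0.706, -0.064, 0.702, 0.062]
wrist_force: [0.2, -0.2, 0.8]
width: 25.7
time: 16.97
position: [555.7, 2.6, 163.5]
tool_rot: [0.705, -0.064, 0.704, 0.063]
wrist_force: [0.4, -0.2, -0.7]
width: 29.6
t 16.97 pos [555.7   2.6 163.5] mill [-30.   45.2] a 100.3 tilt 0.0 F [ 0.4 -0.2 -0.7] w 29.6 j6 -1.96
shift cm (now axes) [ 5.13 -0.04  0.09] turn [0.1 0.  0. ] shift in final axes [ 5.13 -0.04  0.09]
```

```bash
python3 -m crank '[[0.3,2,0,0.05,0,0,0],[0.3,2,0,0,0,0,0],[0.3,1.2,0,0,0,0,0],[0.3,0,0,0,0,0,0],[0.3,0,0,0,0,0,0]]' 30; python3 -m crank '[[1,0,0,0,0,0,0],[1,0,0,0,0,0,0],[1,0,0,0,0,0,0],[1,0,0,0,0,0,0],[1,0,0,0,0,0,0],[1,0,0,0,0,0,0]]' 30; python3 -c "
from p import *
where()"; python3 -m crank '[[1,-0.4,0,0,0,0,0],[1,-0.4,0,0,0,0,0],[1,-0.4,0,0.05,0,0,0],[1,-0.4,0,0.1,0,0,0],[1,-0.4,0,0.15,0,0,0],[1,0,0,0,0,0,0]]'; python3 -m crank '[[0.4,0,0,0,0,0,0],[0.4,0,0,0,0,0,0],[0.4,0,0,0,0,0,0],[0.4,-1,0,0,0,0,0],[0.4,-2.3,0,0,0,0,0],[0.4,0,0,0,0,0,0]]'; python3 -m crank '[[0.3,0,1.4,-0.08,0,0,0],[0.3,0,1.4,-0.08,0,0,0],[0.3,0,1.4,-0.08,0,0,0],[0.3,0,1.4,-0.08,0,0,0],[0.3,0,0,0,0,0,0],[0.3,0,0,0,0,0,0]]';  python3 - <<'E'
from p import *
where()
plan(mill(-29,100),112,100.2)
E
```

```text
time: 17.43
position: [556.4, 1.2, 110.9]
tool_rot: [0.704, -0.063, 0.705, 0.063]
wrist_force: [0.4, 0.5, 0.7]
width: 29.7
time: 17.93
position: [556.7, 1.8, 111.3]
tool_rot: [0.705, -0.063, 0.704, 0.063]
wrist_force: [1.5, -2.2, 1.0]
width: 10.7
t 17.93 pos [556.7   1.8 111.3] mill [-29.2  44.3] a 100.2 tilt 0.1 F [ 1.5 -2.2  1. ] w 10.7 j6 -1.96
time: 18.43
position: [559.3, 2.8, 131.7]
tool_rot: [0.704, -0.063, 0.704, 0.063]
wrist_force: [0.8, 0.3, 1.8]
width: 5.9
time: 18.93
position: [560.6, 2.3, 167.9]
tool_rot: [0.706, -0.064, 0.702, 0.062]
wrist_force: [0.1, -0.6, 1.3]
width: 25.7
time: 19.43
position: [545.6, 58.4, 163.6]
tool_rot: [0.704, -0.064, 0.704, 0.064]
wrist_force: [0.2, -0.3, -0.8]
width: 30.0
t 19.43 pos [545.6  58.4 163.6] mill [-30.  101.9] a 100.3 tilt 0.0 F [ 0.2 -0.3 -0.8] w 30.0 j6 -1.86
shift cm (now axes) [ 5.16 -0.19  0.1 ] turn [ 0.1 -0.  -0. ] shift in final axes [ 5.16 -0.19  0.1 ]
```

```bash
python3 -m crank '[[0.3,2,-0.1,0.05,0,0,0],[0.3,2,0,0,0,0,0],[0.3,1.2,0,0,0,0,0],[0.3,0,0,0,0,0,0],[0.3,0,0,0,0,0,0]]' 30; python3 -m crank '[[1,0,0,0,0,0,0],[1,0,0,0,0,0,0],[1,0,0,0,0,0,0],[1,0,0,0,0,0,0],[1,0,0,0,0,0,0],[1,0,0,0,0,0,0]]' 30; python3 -c "
from p import *
where()"; python3 -m crank '[[1,-0.4,0,0,0,0,0],[1,-0.4,0,0,0,0,0],[1,-0.4,0,0.05,0,0,0],[1,-0.4,0,0.1,0,0,0],[1,-0.4,0,0.15,0,0,0],[1,0,0,0,0,0,0]]'; python3 -m crank '[[0.4,0,0,0,0,0,0],[0.4,0,0,0,0,0,0],[0.4,0,0,0,0,0,0],[0.4,-1,0,0,0,0,0],[0.4,-3,0,0,0,0,0],[0.4,-3,0,-2,0,0,0],[0.4,0,0,0,0,0,0],[0.4,0,0,0,0,0,0]]';   python3 - <<'E'
from p import *
from workcell import vision as V
where(); st=bot.get_state(); im=V.grab_frame('wrist'); save('w8.png',im,None,1.4)
E
```

```text
time: 19.85
position: [546.7, 56.0, 111.7]
tool_rot: [0.704, -0.063, 0.705, 0.063]
wrist_force: [0.3, 0.5, 0.5]
width: 29.6
time: 20.35
position: [547.1, 56.1, 112.3]
tool_rot: [0.705, -0.063, 0.704, 0.063]
wrist_force: [1.6, -0.1, 1.0]
width: 10.9
t 20.35 pos [547.1  56.1 112.3] mill [-28.9  99.4] a 100.2 tilt 0.1 F [ 1.6 -0.1  1. ] w 10.9 j6 -1.86
time: 20.85
position: [550.1, 56.4, 132.8]
tool_rot: [0.705, -0.063, 0.704, 0.063]
wrist_force: [0.4, -2.1, 0.5]
width: 10.2
time: 21.52
position: [530.1, 53.2, 203.9]
tool_rot: [0.706, -0.063, 0.703, 0.063]
wrist_force: [-0.2, 0.4, -0.4]
width: 25.6
t 21.52 pos [530.1  53.2 203.9] mill [-46.2  99.6] a 100.2 tilt 0.2 F [-0.2  0.4 -0.4] w 25.6 j6 -1.87
```

View pics/w8.png

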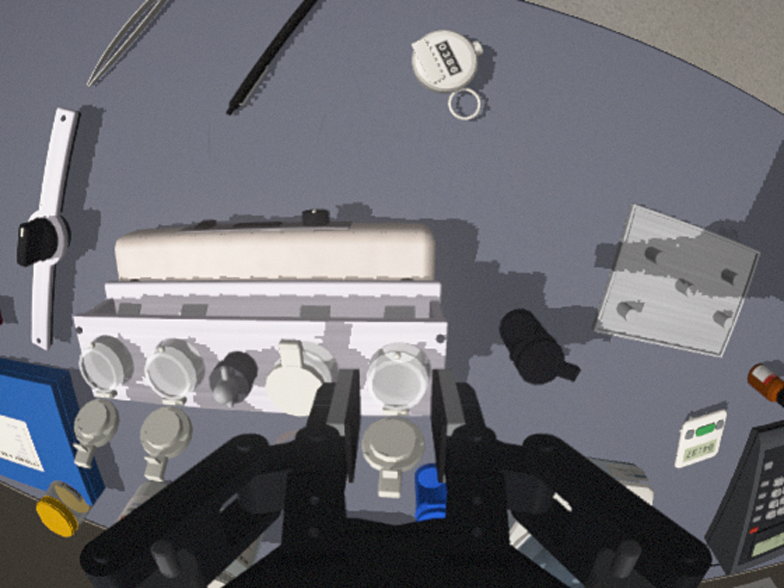

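Vials 1, 2 and 4 are open, with caps at (97,430), (165,432) and (392,455). The cap at (298,375), the y=+44 vial, slipped and is still shut. I redo it with more grip.

```bash
python3 -m crank '[[0.3,0,-1.4,0.42,0,0,0],[0.3,0,-1.4,0.42,0,0,0],[0.3,0,-1.4,0.42,0,0,0],[0.3,0,-1.36,0.42,0,0,0],[0.3,3,0,0,0,0,0],[0.3,3,0,0,0,0,0],[0.3,2,0,0,0,0,0],[0.3,1,0,0,0,0,0],[0.3,0,0,0,0,0,0],[0.3,0,0,0,0,0,0]]' 45;python3 -c "
from p import *
where()"; python3 -m crank '[[1,0,0,0,0,0,0],[1,0,0,0,0,0,0],[1,0,0,0,0,0,0],[1,0,0,0,0,0,0],[1,0,0,0,0,0,0],[1,0,0,0,0,0,0]]' 45; python3 -c "
from p import *
where()"; python3 -m crank '[[1,-0.3,0,0,0,0,0],[1,-0.3,0,0,0,0,0],[1,-0.3,0,0.03,0,0,0],[1,-0.3,0,0.05,0,0,0],[1,-0.4,0,0.1,0,0,0],[1,-0.4,0,0.15,0,0,0],[1,0,0,0,0,0,0]]'; python3 -m crank '[[0.4,0,0,0,0,0,0],[0.4,0,0,0,0,0,0],[0.4,0,0,0,0,0,0],[0.4,-1,0,0,0,0,0],[0.4,-3,0,0,0,0,0],[0.4,-3,0,-2,0,0,0],[0.4,0,0,0,0,0,0],[0.4,0,0,0,0,0,0]]'
python3 - <<'E'
from p import *
from workcell import vision as V
where(); st=bot.get_state(); im=V.grab_frame('wrist'); cv2.imwrite('pics/w9.png',im[:,:,::-1])
b=im.astype(int)
for y in (-100,-44,44,100):
    u,v=np.array(proj('wrist',[*mill(0,y),122],st)).round().astype(int); r=b[v-4:v+5,u-6:u+7].reshape(-1,3); print(y,u,v,r.mean(0).round(),(r[:,0]-r[:,2]).mean())
E
```

```text
time: 22.4
position: [557.0, 0.8, 112.2]
tool_rot: [0.704, -0.063, 0.704, 0.063]
wrist_force: [0.6, -0.2, 0.9]
width: 29.7
t 22.4 pos [557.    0.8 112.2] mill [-29.   43.2] a 100.2 tilt 0.0 F [ 0.6 -0.2  0.9] w 29.7 j6 -1.96
time: 22.9
position: [556.8, 1.4, 112.2]
tool_rot: [0.705, -0.063, 0.704, 0.063]
wrist_force: [2.3, -0.1, -0.3]
width: 10.2
t 22.9 pos [556.8   1.4 112.2] mill [-29.1  43.9] a 100.2 tilt 0.1 F [ 2.3 -0.1 -0.3] w 10.2 j6 -1.96
time: 23.48
position: [560.7, 1.4, 133.2]
tool_rot: [0.705, -0.064, 0.703, 0.062]
wrist_force: [3.4, -5.1, -0.9]
width: 10.0
time: 24.15
position: [540.0, -1.6, 204.0]
tool_rot: [0.706, -0.063, 0.703, 0.063]
wrist_force: [-0.4, -0.3, -0.8]
width: 25.7
t 24.15 pos [540.   -1.6 204. ] mill [-46.2  43.9] a 100.2 tilt 0.2 F [-0.4 -0.3 -0.8] w 25.7 j6 -1.97
-100 116 269 [186. 184. 184.] 1.8205128205128205
-44 175 272 [183. 180. 181.] 2.1367521367521367
44 282 274 [186. 183. 183.] 2.572649572649573
100 351 273 [191. 189. 189.] 2.324786324786325
```

All four mouths now show the same clear (non-cap) colour, so all vials are open. Next, the tray.

```bash
python3 - <<'E'
from p import *
for u,v in((152,190),(170,298),(305,248),(415,302),(445,168)): print(onz('top',150+u/6,205+v/6,23).round(1))
T=onz('top',198,245,7);print(T); plan(T[:2]+[-40,0],200,100.2)
E
```

```text
[523.3 368.6  23. ]
[481.1 360.2  23. ]
[501.6 307.8  23. ]
[481.3 264.   23. ]
[534.  253.6  23. ]
[504.51817361 317.17875668   7.        ]
shift cm (now axes) [ 0.24 32.7  -1.75] turn [0.  0.1 0. ] shift in final axes [ 0.25 32.69 -1.77]
```

```bash
python3 -m crank '[[0.4,0,3.3,-0.2,0,0,0],[0.4,0,3.3,-0.2,0,0,0],[0.4,0,3.3,-0.2,0,0,0],[0.4,0,3.3,-0.2,0,0,0],[0.4,0,3.3,-0.2,0,0,0],[0.4,0,3.3,-0.2,0,0,0],[0.4,0,3.3,-0.2,0,0,0],[0.4,0,3.3,-0.2,0,0,0],[0.4,0,3.3,-0.2,0,0,0],[0.4,0,3,0,0,0,0]]'; python3 -m crank '[[0.4,0,0,0,0,0,0],[0.4,0,0,0,0,0,0],[0.4,0,0,0,0,0,0]]';python3 - <<'E'
from p import *
from workcell import vision as V
where(); st=bot.get_state(); im=V.grab_frame('wrist'); cv2.imwrite('pics/w10raw.png',im[:,:,::-1])
g=[(523.3,368.6),(481.1,360.2),(501.6,307.8),(481.3,264.),(534.,253.6)]
pr=np.array([proj('wrist',[*p,23],st) for p in g]);print(pr.round(0))
x0,y0=np.maximum(pr.min(0)-50,0).astype(int);x1,y1=np.minimum(pr.max(0)+50,[560,420]).astype(int)
save('w10.png',im,(x0,y0,x1,y1),780/(x1-x0)); print(x0,y0,780/(x1-x0))
import pickle; pickle.dump(st,open('st10.pkl','wb'))
E
```

```text
time: 25.03
position: [463.0, 319.0, 200.6]
tool_rot: [0.703, -0.063, 0.705, 0.063]
wrist_force: [0.6, -0.7, -0.5]
width: 25.4
time: 25.28
position: [464.1, 316.8, 200.9]
tool_rot: [0.704, -0.063, 0.705, 0.063]
wrist_force: [-0.7, 0.8, 0.6]
width: 25.4
t 25.28 pos [464.1 316.8 200.9] mill [-64.5 370.6] a 100.2 tilt 0.1 F [-0.7  0.8  0.6] w 25.4 j6 -1.36
[[319. 248.]
 [320. 211.]
 [267. 221.]
 [229. 195.]
 [214. 240.]]
163 145 3.7864077669902914
```

View pics/w10.png

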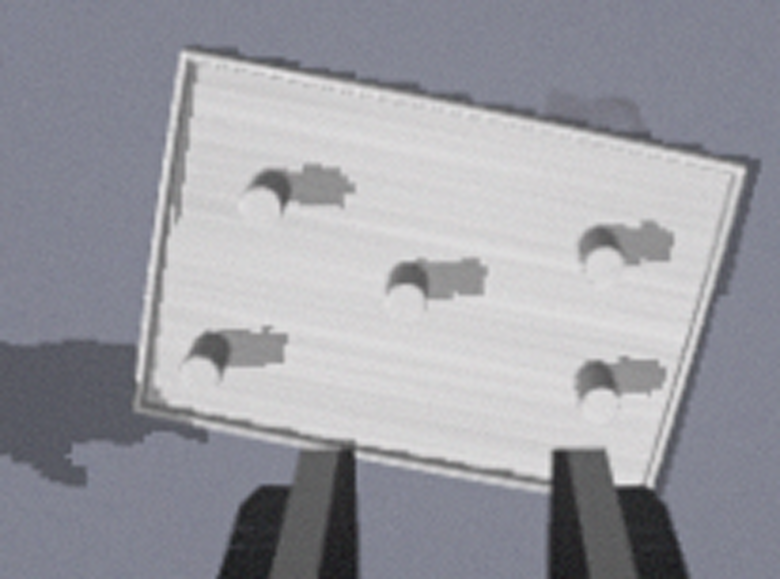

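The cylinder tops in the crop are at (262,205), (407,302), (604,265), (201,371), (600,405), all standing and well apart.

```bash
python3 - <<'E'
from p import *
st=pickle.load(open('st10.pkl','rb'))
G=[onz('wrist',163+u/3.786,145+v/3.786,23,st)[:2] for u,v in((262,205),(407,302),(604,265),(201,371),(600,405))]
for g in G: print(g.round(1)); plan(g,60,100.2)
pickle.dump(G,open('G.pkl','wb'))
E
```

```text
[484.7 268.3]
shift cm (now axes) [14.12 -5.08  1.18] turn [-0.  -0.1  0. ] shift in final axes [14.11 -5.09  1.16]
[505.5 312.1]
shift cm (now axes) [14.11 -1.14  4.  ] turn [-0.  -0.1  0. ] shift in final axes [14.11 -1.14  3.98]
[485.1 364. ]
shift cm (now axes) [14.11  4.33  2.91] turn [-0.  -0.1  0. ] shift in final axes [14.11  4.32  2.89]
[537.4 256.9]
shift cm (now axes) [14.11 -7.14  6.16] turn [-0.  -0.1  0. ] shift in final axes [14.11 -7.15  6.14]
[527.2 372.4]
shift cm (now axes) [14.1   4.41  7.2 ] turn [-0.  -0.1  0. ] shift in final axes [14.11  4.4   7.18]
```

```bash
python3 -m crank '[[0.4,0,-2.5,2.05,0,0,0],[0.4,0,-2.5,2.05,0,0,0],[0.4,0,-2.4,2.05,0,0,0],[0.4,3.5,0,0,0,0,0],[0.4,3.5,0,0,0,0,0],[0.4,3.5,0,0,0,0,0],[0.4,3.6,0,0,0,0,0],[0.4,0,0,0,0,0,0],[0.4,0,0,0,0,0,0]]' 30; python3 - <<'E'
from p import *
from workcell import vision as V
where(); st=bot.get_state(); im=V.grab_frame('wrist'); save('w11.png',im,(180,150,400,400),2.3)
G=pickle.load(open('G.pkl','rb')); plan(G[3]-[0,2.5],8,100.2)
E
```

```text
time: 26.08
position: [537.7, 254.1, 60.3]
tool_rot: [0.703, -0.063, 0.705, 0.062]
wrist_force: [-0.1, 0.5, 0.3]
width: 25.8
t 26.08 pos [537.7 254.1  60.3] mill [ -3.2 295.9] a 100.1 tilt 0.2 F [-0.1  0.5  0.3] w 25.8 j6 -1.51
shift cm (now axes) [ 5.42 -0.   -0.14] turn [-0.   0.1 -0. ] shift in final axes [ 5.42 -0.   -0.14]
```

View pics/w11.png

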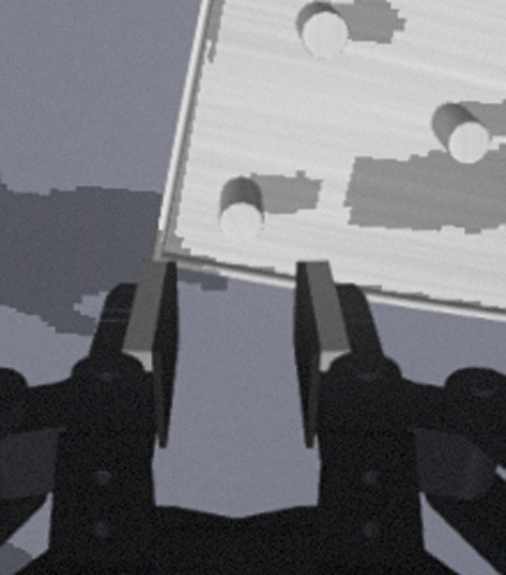

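The cylinder top at (241,220) lies between the pads (176 and 297). I check its x from this closer view.

```bash
python3 - <<'E'
from p import *
st=bot.get_state(); where()
g=onz('wrist',180+241/2.3,150+220/2.3,23,st); print(g); plan(g[:2],8,100.2)
E
```

```text
t 26.13 pos [538.7 254.6  62.2] mill [ -2.  296.3] a 100.2 tilt 0.1 F [-0.3  0.   0.1] w 25.9 j6 -1.51
[539.56311813 256.89600013  23.        ]
shift cm (now axes) [5.42 0.21 0.12] turn [-0.   0.1 -0. ] shift in final axes [5.42 0.21 0.12]
```

```bash
python3 -m crank '[[0.4,2,0.1,0.05,0,0,0],[0.4,2,0,0,0,0,0],[0.4,1,0,0,0,0,0],[0.4,0.3,0,0,0,0,0],[0.4,0,0,0,0,0,0]]' 40; python3 -m crank '[[1,0,0,0,0,0,0],[1,0,0,0,0,0,0],[1,0,0,0,0,0,0],[1,0,0,0,0,0,0],[1,0,0,0,0,0,0]]'; python3 -m crank '[[1,-0.5,0,0,0,0,0],[1,-1.5,0,0,0,0,0],[1,-3,0,0,0,0,0],[1,-4,0,0,0,0,0],[1,-4,0,0,0,0,0],[1,-3,0,0,0,0,0],[1,0,0,0,0,0,0]]';python3 - <<'E'
from p import *
where(); plan(mill(0,100),128,100.2)
E
```

```text
time: 26.55
position: [538.8, 256.3, 8.9]
tool_rot: [0.705, -0.063, 0.704, 0.063]
wrist_force: [-0.2, -0.0, 0.5]
width: 25.9
time: 26.97
position: [539.1, 256.5, 9.4]
tool_rot: [0.705, -0.063, 0.703, 0.063]
wrist_force: [-0.8, -0.6, 6.9]
width: 11.3
time: 27.55
position: [540.3, 257.0, 175.3]
tool_rot: [0.709, -0.062, 0.7, 0.064]
wrist_force: [1.0, 0.4, -0.6]
width: 11.2
t 27.55 pos [540.3 257.  175.3] mill [ -0.  298.3] a 100.2 tilt 0.7 F [ 1.   0.4 -0.6] w 11.2 j6 -1.5
shift cm (now axes) [  4.71 -19.83  -0.07] turn [ 0.   0.7 -0.1] shift in final axes [  4.73 -19.83   0.  ]
```

```bash
python3 -m crank '[[1,0,-2.8,0,0,0,0],[1,0,-2.8,0,0,0,0],[1,0,-2.8,0,0,0,0],[1,0,-2.8,0,0,0,0],[1,0,-2.8,0,0,0,0],[1,0,-2.8,0,0,0,0],[1,0,-3,0,0,0,0],[1,2.3,0,0,0,0,0],[1,2.3,0,0,0,0,0],[1,0,0,0,0,0,0]]'; python3 -m crank '[[1,0,0,0,0,0,0],[1,0,0,0,0,0,0]]';python3 - <<'E'
from p import *
from workcell import vision as V
where(); im=V.grab_frame('wrist'); save('w12.png',im,(180,150,400,400),2.3)
E
```

```text
time: 28.38
position: [572.7, 60.8, 119.7]
tool_rot: [0.704, -0.062, 0.705, 0.063]
wrist_force: [0.2, 0.3, 0.9]
width: 10.9
time: 28.55
position: [573.2, 61.5, 122.0]
tool_rot: [0.704, -0.063, 0.704, 0.063]
wrist_force: [0.2, 0.5, -0.4]
width: 11.1
t 28.55 pos [573.2  61.5 122. ] mill [ -2.3 100.1] a 100.2 tilt 0.0 F [ 0.2  0.5 -0.4] w 11.1 j6 -1.85
```

View pics/w12.png

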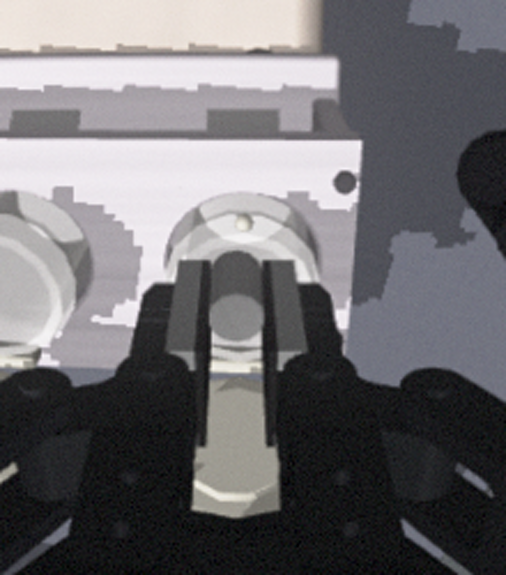

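The held cylinder sits centred over the mouth. Release, then check the tray with the fixed top camera by blobs.

```bash
cat > t.py <<'E'
from p import *
from workcell import vision as V
def blobs(im):
    s=im[215:275,160:236].astype(int).min(2); hp=cv2.medianBlur(s.astype(np.uint8),15).astype(int)-s
    n,l,st,c=cv2.connectedComponentsWithStats((hp>22).astype(np.uint8))
    return [(round(float(c[i][0]+160),1),round(float(c[i][1]+215),1),int(st[i,4])) for i in range(1,n) if st[i,4]>=5]
if __name__=='__main__':
    print('ref',blobs(cv2.imread('pics/top0.png')[:,:,::-1])); im=V.grab_frame('top'); print('now',blobs(im)); where()
E
python3 -m crank '[[0.7,0,0,0,0,0,0],[0.5,0,0,0,0,0,0],[0.4,0,0,0,0,0,0],[0.4,0,0,0,0,0,0],[0.4,-1,0,0,0,0,0],[0.4,-3,0,0,0,0,0],[0.4,-3,0,0,0,0,0],[0.4,0,0,0,0,0,0],[0.4,0,0,0,0,0,0]]'; python3 t.py; python3 - <<'E'
from p import *
from workcell import vision as V
save('w13.png',V.grab_frame('wrist'),(180,150,400,400),2.3)
G=pickle.load(open('G.pkl','rb'))
for i in (0,1,2,4): plan(G[i]-[0,1.5],60,100.2)
E
```

```text
time: 29.35
position: [573.9, 61.4, 194.0]
tool_rot: [0.706, -0.063, 0.703, 0.063]
wrist_force: [0.6, 1.1, -2.0]
width: 25.6
ref [(229.3, 219.8, 26), (163.0, 224.5, 6), (218.0, 233.8, 32), (169.9, 237.7, 19), (176.7, 236.7, 11), (202.3, 245.5, 6), (194.7, 247.1, 28), (161.7, 251.8, 6), (179.6, 253.8, 10), (172.4, 255.0, 25), (212.4, 255.6, 32)]
now [(229.0, 219.6, 24), (162.9, 228.8, 17), (234.2, 232.8, 12), (176.5, 236.5, 8), (179.4, 253.7, 7), (212.3, 255.6, 29), (170.2, 269.4, 15)]
t 29.4 pos [573.2  61.4 192.4] mill [ -2.3 100. ] a 100.2 tilt 0.1 F [-0.3 -0.5 -0.6] w 25.6 j6 -1.85
shift cm (now axes) [13.16 21.77 -5.02] turn [ 0.  -0.1 -0. ] shift in final axes [13.15 21.77 -5.04]
shift cm (now axes) [13.15 25.71 -2.2 ] turn [ 0.  -0.1 -0. ] shift in final axes [13.15 25.72 -2.22]
shift cm (now axes) [13.16 31.18 -3.29] turn [ 0.  -0.1 -0. ] shift in final axes [13.15 31.19 -3.31]
shift cm (now axes) [13.15 31.26  1.01] turn [ 0.  -0.1 -0. ] shift in final axes [13.15 31.26  0.98]
```

```bash
python3 -m crank '[[0.4,0,3.1,-0.72,0,0,0],[0.4,0,3.1,-0.72,0,0,0],[0.4,0,3.1,-0.72,0,0,0],[0.4,0,3.1,-0.72,0,0,0],[0.4,0,3.1,-0.72,0,0,0],[0.4,0,3.1,-0.72,0,0,0],[0.4,0,3.17,-0.72,0,0,0],[0.4,3,0,0,0,0,0],[0.4,0,0,0,0,0,0],[0.4,0,0,0,0,0,0]]' 40; cat > tw.py <<'E'
from p import *
from workcell import vision as V
def find():
    """dark cylinder sides/shadows in tray seen by wrist; foot of each from the blob's end nearest the camera-side"""
    st=bot.get_state(); im=V.grab_frame('wrist'); G=pickle.load(open('G.pkl','rb'))
    s=im.min(2); hp=cv2.medianBlur(s,41).astype(int)-s; m=cv2.morphologyEx((hp>25).astype(np.uint8),cv2.MORPH_OPEN,np.ones((3,3)))
    n,l,a,c=cv2.connectedComponentsWithStats(m); out=[]
    for i in range(1,n):
        if not 25<a[i,4]<900: continue
        P=onz('wrist',*c[i],3,st)
        if 440<P[0]<575 and 225<P[1]<405: out.append((P[:2].round(0).tolist(),int(a[i,4])))
    print('dark blobs on floor',out); print('expected tops',[g.round(0).tolist() for g in G])
    print('px',[np.round(proj('wrist',[*g,23],st)).tolist() for g in G]); return im,st
if __name__=='__main__':
    where(); im,st=find(); cv2.imwrite('pics/tw%d.png'%(st['time']*100),im[:,:,::-1])
E
python3 tw.py; python3 -c "
from p import *
G=pickle.load(open('G.pkl','rb')); plan(G[0]-[0,1.5],60,100.2)"
```

```text
time: 30.28
position: [484.2, 266.3, 160.4]
tool_rot: [0.703, -0.064, 0.706, 0.063]
wrist_force: [0.7, 0.7, 1.1]
width: 25.6
t 30.28 pos [484.2 266.3 160.4] mill [-53.7 317.4] a 100.2 tilt 0.3 F [0.7 0.7 1.1] w 25.6 j6 -1.46
dark blobs on floor [([482.0, 278.0], 274), ([490.0, 240.0], 38), ([483.0, 372.0], 240), ([503.0, 320.0], 269), ([546.0, 225.0], 97), ([526.0, 379.0], 226), ([575.0, 341.0], 288)]
expected tops [[485.0, 268.0], [506.0, 312.0], [485.0, 364.0], [537.0, 257.0], [527.0, 372.0]]
px [[284.0, 200.0], [326.0, 230.0], [383.0, 219.0], [262.0, 251.0], [379.0, 259.0]]
shift cm (now axes) [ 1.016e+01  7.000e-02 -1.000e-02] turn [-0.  -0.1  0. ] shift in final axes [10.16  0.07 -0.03]
```

All four remaining are in place (the shadow blobs are offset by a constant 8 mm). Grasp the one at (485,267).

```bash
python3 -m crank '[[0.4,3.5,0.05,0,0,0,0],[0.4,3.5,0,0,0,0,0],[0.4,3.5,0,0,0,0,0],[0.4,2.5,0,0,0,0,0],[0.4,1.5,0,0,0,0,0],[0.4,0.4,0,0,0,0,0],[0.4,0.3,0,0,0,0,0],[0.4,0,0,0,0,0,0],[0.4,0,0,0,0,0,0]]' 40; python3 -m crank '[[1,0,0,0,0,0,0],[1,0,0,0,0,0,0],[1,0,0,0,0,0,0],[1,0,0,0,0,0,0],[1,0,0,0,0,0,0]]'; python3 -m crank '[[1,-0.5,0,0,0,0,0],[1,-1.5,0,0,0,0,0],[1,-3,0,0,0,0,0],[1,-4,0,0,0,0,0],[1,-4,0,0,0,0,0],[1,-3,0,0,0,0,0],[1,0,0,0,0,0,0],[1,0,0,0,0,0,0]]';python3 - <<'E'
from p import *
where(); plan(mill(0,44),126,100.2)
E
```

```text
time: 31.08
position: [485.9, 267.2, 11.2]
tool_rot: [0.705, -0.063, 0.703, 0.063]
wrist_force: [-0.1, 1.0, -0.8]
width: 25.4
time: 31.5
position: [485.7, 267.3, 11.1]
tool_rot: [0.705, -0.063, 0.703, 0.063]
wrist_force: [-0.4, -1.4, 7.7]
width: 11.1
time: 32.17
position: [485.3, 267.4, 171.7]
tool_rot: [0.706, -0.063, 0.703, 0.063]
wrist_force: [-0.9, -0.7, -0.4]
width: 11.0
t 32.17 pos [485.3 267.4 171.7] mill [-52.4 318.3] a 100.2 tilt 0.2 F [-0.9 -0.7 -0.4] w 11.0 j6 -1.46
shift cm (now axes) [  4.57 -27.43   5.21] turn [ 0.   0.2 -0. ] shift in final axes [  4.57 -27.43   5.24]
```

```bash
python3 -m crank '[[1,0,-3.05,0.58,0,0,0],[1,0,-3.05,0.58,0,0,0],[1,0,-3.05,0.58,0,0,0],[1,0,-3.05,0.58,0,0,0],[1,0,-3.05,0.58,0,0,0],[1,0,-3.05,0.58,0,0,0],[1,0,-3.05,0.58,0,0,0],[1,0,-3.05,0.58,0,0,0],[1,0,-3.03,0.6,0,0,0],[1,0,0,0,0,0,0]]'; python3 -m crank '[[1,2,0,0,0,0,0],[1,2.2,0,0,0,0,0],[1,0,0,0,0,0,0],[1,0,0,0,0,0,0],[1,0,0,0,0,0,0]]';python3 - <<'E'
from p import *
where()
E
```

```text
time: 33.0
position: [586.2, 2.0, 167.9]
tool_rot: [0.704, -0.062, 0.705, 0.061]
wrist_force: [-0.8, 0.3, -0.1]
width: 10.6
time: 33.42
position: [585.3, 6.9, 128.3]
tool_rot: [0.704, -0.063, 0.704, 0.063]
wrist_force: [0.6, -0.4, 1.2]
width: 10.9
t 33.42 pos [585.3   6.9 128.3] mill [-0.  44.2] a 100.2 tilt 0.0 F [ 0.6 -0.4  1.2] w 10.9 j6 -1.94
```

```bash
python3 -m crank '[[1,0.5,0,0,0,0,0],[1,0,0,0,0,0,0],[0.7,0,0,0,0,0,0],[0.5,0,0,0,0,0,0],[0.4,0,0,0,0,0,0],[0.4,0,0,0,0,0,0],[0.4,-3,0,0,0,0,0],[0.4,-3,0,0,0,0,0],[0.4,0,0,0,0,0,0]]'; python3 - <<'E'
from p import *
where()
G=pickle.load(open('G.pkl','rb'))
plan(G[1]-[0,1.5],160,100.2)
E
```

```text
time: 34.17
position: [587.3, 6.2, 188.5]
tool_rot: [0.708, -0.064, 0.701, 0.062]
wrist_force: [-0.1, 0.4, 0.6]
width: 25.9
t 34.17 pos [587.3   6.2 188.5] mill [ 1.8 43.2] a 100.2 tilt 0.6 F [-0.1  0.4  0.6] w 25.9 j6 -1.94
shift cm (now axes) [ 2.72 31.42 -2.67] turn [0.  0.5 0.2] shift in final axes [ 2.85 31.41 -2.66]
```

```bash
python3 -m crank '[[0.4,0,3.13,-0.25,0,0,0],[0.4,0,3.13,-0.25,0,0,0],[0.4,0,3.13,-0.25,0,0,0],[0.4,0,3.13,-0.25,0,0,0],[0.4,0,3.13,-0.25,0,0,0],[0.4,0,3.13,-0.25,0,0,0],[0.4,0,3.13,-0.25,0,0,0],[0.4,0,3.13,-0.25,0,0,0],[0.4,0,3.13,-0.25,0,0,0],[0.4,2.3,3.13,-0.25,0,0,0]]' 40; python3 -m crank '[[0.4,0,0,0,0,0,0],[0.4,0,0,0,0,0,0],[0.4,0,0,0,0,0,0]]'; python3 tw.py; python3 -c "
from p import *
G=pickle.load(open('G.pkl','rb')); plan(G[1]-[0,1.5],9,100.2)"
```

```text
time: 35.0
position: [506.2, 312.3, 163.3]
tool_rot: [0.707, -0.062, 0.701, 0.064]
wrist_force: [1.5, 1.0, -0.6]
width: 25.6
time: 35.25
position: [505.3, 309.8, 160.0]
tool_rot: [0.704, -0.063, 0.704, 0.063]
wrist_force: [0.9, -0.6, -0.2]
width: 25.5
t 35.25 pos [505.3 309.8 160. ] mill [-25.1 356.5] a 100.2 tilt 0.0 F [ 0.9 -0.6 -0.2] w 25.5 j6 -1.4
dark blobs on floor [([481.0, 240.0], 105), ([480.0, 404.0], 83), ([482.0, 373.0], 261), ([503.0, 321.0], 282), ([546.0, 226.0], 86), ([525.0, 380.0], 253), ([569.0, 242.0], 131)]
expected tops [[485.0, 268.0], [506.0, 312.0], [485.0, 364.0], [537.0, 257.0], [527.0, 372.0]]
px [[239.0, 169.0], [284.0, 200.0], [345.0, 188.0], [220.0, 222.0], [343.0, 232.0]]
shift cm (now axes) [15.13  0.12 -0.  ] turn [-0.   0.1  0. ] shift in final axes [1.513e+01 1.200e-01 1.000e-02]
```

```bash
python3 -m crank '[[0.4,3.5,0.1,0,0,0,0],[0.4,3.5,0,0,0,0,0],[0.4,3.5,0,0,0,0,0],[0.4,2.5,0,0,0,0,0],[0.4,1.5,0,0,0,0,0],[0.4,0.4,0,0,0,0,0],[0.4,0.2,0,0,0,0,0],[0.4,0,0,0,0,0,0],[0.4,0,0,0,0,0,0]]' 40; python3 -m crank '[[1,0,0,0,0,0,0],[1,0,0,0,0,0,0],[1,0,0,0,0,0,0],[1,0,0,0,0,0,0],[1,0,0,0,0,0,0]]'; python3 -m crank '[[1,-0.5,0,0,0,0,0],[1,-1.5,0,0,0,0,0],[1,-3,0,0,0,0,0],[1,-4,0,0,0,0,0],[1,-4,0,0,0,0,0],[1,-3,0,0,0,0,0],[1,-1,0,0,0,0,0],[1,0,0,0,0,0,0],[1,0,0,0,0,0,0],[1,0,0,0,0,0,0]]';python3 - <<'E'
from p import *
where(); plan(mill(0,-44),124,100.2)
E
```

```text
time: 36.05
position: [505.9, 311.1, 10.3]
tool_rot: [0.705, -0.063, 0.703, 0.063]
wrist_force: [0.0, 0.3, 0.2]
width: 25.8
time: 36.47
position: [505.6, 311.3, 10.2]
tool_rot: [0.705, -0.063, 0.703, 0.063]
wrist_force: [-0.1, -1.0, 7.3]
width: 11.0
time: 37.3
position: [504.1, 310.8, 176.9]
tool_rot: [0.703, -0.063, 0.705, 0.063]
wrist_force: [0.2, -0.0, -0.3]
width: 11.0
t 37.3 pos [504.1 310.8 176.9] mill [-26.2 357.7] a 100.2 tilt 0.2 F [ 0.2 -0.  -0.3] w 11.0 j6 -1.4
shift cm (now axes) [  5.31 -40.17   2.62] turn [ 0.  -0.2  0. ] shift in final axes [  5.29 -40.17   2.62]
```

```bash
python3 -m crank '[[1,0,-3.6,0.24,0,0,0],[1,0,-3.6,0.24,0,0,0],[1,0,-3.6,0.24,0,0,0],[1,0,-3.6,0.24,0,0,0],[1,0,-3.6,0.24,0,0,0],[1,0,-3.6,0.24,0,0,0],[1,0,-3.6,0.24,0,0,0],[1,0,-3.6,0.24,0,0,0],[1,0,-3.6,0.24,0,0,0],[1,0,-3.6,0.24,0,0,0]]'; python3 -m crank '[[1,0,-2.1,0.1,0,0,0],[1,0,-2.07,0.1,0,0,0],[1,2.5,0,0,0,0,0],[1,2.3,0,0,0,0,0],[1,0,0,0,0,0,0],[1,0,0,0,0,0,0],[1,0,0,0,0,0,0]]';python3 - <<'E'
from p import *
where()
E
```

```text
time: 38.13
position: [591.9, -40.6, 176.8]
tool_rot: [0.703, -0.062, 0.706, 0.063]
wrist_force: [0.1, 0.4, -0.2]
width: 11.3
time: 38.72
position: [602.1, -79.5, 131.2]
tool_rot: [0.704, -0.063, 0.704, 0.063]
wrist_force: [0.7, 0.0, -0.2]
width: 10.9
t 38.72 pos [602.1 -79.5 131.2] mill [  1.1 -43.7] a 100.2 tilt 0.0 F [ 0.7  0.  -0.2] w 10.9 j6 -2.08
```

```bash
python3 -m crank '[[1,0.8,0,0,0,0,0],[1,0,0,0,0,0,0],[0.7,0,0,0,0,0,0],[0.5,0,0,0,0,0,0],[0.4,0,0,0,0,0,0],[0.4,0,0,0,0,0,0],[0.4,-3,0,0,0,0,0],[0.4,-3,0,0,0,0,0],[0.4,0,0,0,0,0,0],[0.4,0,0,0,0,0,0]]'; python3 - <<'E'
from p import *
where()
G=pickle.load(open('G.pkl','rb'))
plan(G[2]-[0,1.5],160,100.2)
E
```

```text
time: 39.55
position: [602.4, -79.8, 184.6]
tool_rot: [0.706, -0.064, 0.703, 0.062]
wrist_force: [-0.2, 0.9, -0.0]
width: 25.6
t 39.55 pos [602.4 -79.8 184.6] mill [  1.4 -44.1] a 100.2 tilt 0.2 F [-0.2  0.9 -0. ] w 25.6 j6 -2.08
shift cm (now axes) [ 2.36 45.61 -3.7 ] turn [0.  0.2 0.1] shift in final axes [ 2.46 45.6  -3.72]
```

```bash
python3 -m crank '[[0.4,0,3.8,-0.31,0,0,0],[0.4,0,3.8,-0.31,0,0,0],[0.4,0,3.8,-0.31,0,0,0],[0.4,0,3.8,-0.31,0,0,0],[0.4,0,3.8,-0.31,0,0,0],[0.4,0,3.8,-0.31,0,0,0],[0.4,0,3.8,-0.31,0,0,0],[0.4,0,3.8,-0.31,0,0,0],[0.4,0,3.8,-0.31,0,0,0],[0.4,0,3.8,-0.31,0,0,0]]' 40; python3 -m crank '[[0.4,1.2,3.8,-0.31,0,0,0],[0.4,1.2,3.8,-0.31,0,0,0],[0.4,0,0,0,0,0,0],[0.4,0,0,0,0,0,0],[0.4,0,0,0,0,0,0],[0.4,0,0,0,0,0,0]]'; python3 tw.py; python3 -c "
from p import *
G=pickle.load(open('G.pkl','rb')); plan(G[2]-[0,1.5],9,100.2)"
```

```text
time: 40.38
position: [502.6, 290.5, 181.8]
tool_rot: [0.704, -0.063, 0.705, 0.063]
wrist_force: [1.1, -0.0, 0.1]
width: 25.9
time: 40.88
position: [484.7, 361.6, 158.8]
tool_rot: [0.704, -0.063, 0.704, 0.062]
wrist_force: [0.5, -0.5, -0.0]
width: 25.6
t 40.88 pos [484.7 361.6 158.8] mill [-36.3 411.1] a 100.2 tilt 0.0 F [ 0.5 -0.5 -0. ] w 25.6 j6 -1.3
dark blobs on floor [([485.0, 239.0], 78), ([472.0, 404.0], 183), ([482.0, 373.0], 290), ([546.0, 226.0], 63), ([525.0, 380.0], 260), ([570.0, 238.0], 82)]
expected tops [[485.0, 268.0], [506.0, 312.0], [485.0, 364.0], [537.0, 257.0], [527.0, 372.0]]
px [[181.0, 182.0], [224.0, 212.0], [284.0, 200.0], [166.0, 233.0], [285.0, 244.0]]
shift cm (now axes) [15.    0.1   0.04] turn [-0.1  0.   0. ] shift in final axes [15.    0.1   0.04]
```

```bash
python3 -m crank '[[0.4,3.5,0.1,0,0,0,0],[0.4,3.5,0,0,0,0,0],[0.4,3.5,0,0,0,0,0],[0.4,2.5,0,0,0,0,0],[0.4,1.3,0,0,0,0,0],[0.4,0.4,0,0,0,0,0],[0.4,0.2,0,0,0,0,0],[0.4,0,0,0,0,0,0],[0.4,0,0,0,0,0,0]]' 40; python3 -m crank '[[1,0,0,0,0,0,0],[1,0,0,0,0,0,0],[1,0,0,0,0,0,0],[1,0,0,0,0,0,0],[1,0,0,0,0,0,0]]'; python3 -m crank '[[1,-0.5,0,0,0,0,0],[1,-1.5,0,0,0,0,0],[1,-3,0,0,0,0,0],[1,-4,0,0,0,0,0],[1,-4,0,0,0,0,0],[1,-3,0,0,0,0,0],[1,-1,0,0,0,0,0],[1,0,0,0,0,0,0],[1,0,0,0,0,0,0],[1,0,0,0,0,0,0]]';python3 - <<'E'
from p import *
where(); plan(mill(0,-100),124,100.2)
E
```

```text
time: 41.68
position: [484.9, 363.6, 11.2]
tool_rot: [0.705, -0.063, 0.704, 0.063]
wrist_force: [0.3, -0.2, 0.3]
width: 25.5
time: 42.1
position: [484.7, 363.8, 11.1]
tool_rot: [0.705, -0.063, 0.703, 0.063]
wrist_force: [-0.2, -1.4, 7.1]
width: 10.9
time: 42.93
position: [483.3, 363.2, 177.8]
tool_rot: [0.703, -0.063, 0.706, 0.063]
wrist_force: [-0.1, -0.8, -0.3]
width: 10.8
t 42.93 pos [483.3 363.2 177.8] mill [-37.4 412.9] a 100.2 tilt 0.2 F [-0.1 -0.8 -0.3] w 10.8 j6 -1.3
shift cm (now axes) [  5.42 -51.29   3.74] turn [ 0.  -0.2  0.1] shift in final axes [  5.38 -51.29   3.74]
```

```bash
python3 -m crank '[[1,0,-3.7,0.27,0,0,0],[1,0,-3.7,0.27,0,0,0],[1,0,-3.7,0.27,0,0,0],[1,0,-3.7,0.27,0,0,0],[1,0,-3.7,0.27,0,0,0],[1,0,-3.7,0.27,0,0,0],[1,0,-3.7,0.27,0,0,0],[1,0,-3.7,0.27,0,0,0],[1,0,-3.7,0.27,0,0,0],[1,0,-3.7,0.27,0,0,0]]'; python3 -m crank '[[1,0,-3.6,0.25,0,0,0],[1,0,-3.6,0.25,0,0,0],[1,0,-3.6,0.25,0,0,0],[1,0,-3.49,0.2,0,0,0],[1,2.5,0,0,0,0,0],[1,2.3,0,0,0,0,0],[1,0,0,0,0,0,0],[1,0,0,0,0,0,0],[1,0,0,0,0,0,0]]';python3 - <<'E'
from p import *
where()
E
```

```text
time: 43.77
position: [575.8, 2.5, 177.9]
tool_rot: [0.703, -0.063, 0.706, 0.063]
wrist_force: [0.3, -0.3, -0.2]
width: 10.7
time: 44.52
position: [611.3, -134.5, 132.2]
tool_rot: [0.704, -0.063, 0.704, 0.063]
wrist_force: [0.8, -0.1, 0.5]
width: 11.0
t 44.52 pos [ 611.3 -134.5  132.2] mill [  0.4 -99.5] a 100.3 tilt 0.0 F [ 0.8 -0.1  0.5] w 11.0 j6 -2.16
```

```bash
python3 -m crank '[[1,0.8,0,0,0,0,0],[1,0,0,0,0,0,0],[0.7,0,0,0,0,0,0],[0.5,0,0,0,0,0,0],[0.4,0,0,0,0,0,0],[0.4,0,0,0,0,0,0],[0.4,-3,0,0,0,0,0],[0.4,-3,0,0,0,0,0],[0.4,-2,2,0,0,0,0],[0.4,-2,2,0,0,0,0]]'; python3 -m crank '[[1,0,3,0,0,0,0],[1,0,3,0,0,0,0],[1,0,0,0,0,0,0],[1,0,0,0,0,0,0],[1,0,0,0,0,0,0]]'; python3 - <<'E'
from p import *
from workcell import vision as V
where();st=bot.get_state();im=V.grab_frame('wrist'); pr=np.array([proj('wrist',[*mill(0,y),122],st) for y in(-100,-44,44,100)]);print(pr.round())
print(np.array([proj('wrist',[*mill(0,y),70],st) for y in(-100,-44,44,100)]).round())
cv2.imwrite('pics/w14raw.png',im[:,:,::-1])
x0=int(max(pr[:,0].min()-40,0));x1=int(min(pr[:,0].max()+40,560));y0=int(pr[:,1].min()-60);y1=int(min(pr[:,1].max()+50,420))
save('w14.png',im,(x0,y0,x1,y1),790/(x1-x0)); print(x0,y0,790/(x1-x0))
E
```

```text
time: 45.35
position: [603.9, -95.7, 225.4]
tool_rot: [0.705, -0.063, 0.704, 0.062]
wrist_force: [-0.6, 0.4, 1.2]
width: 25.9
time: 45.77
position: [593.4, -36.8, 223.9]
tool_rot: [0.704, -0.063, 0.704, 0.063]
wrist_force: [-0.1, -0.1, 0.1]
width: -0.0
t 45.77 pos [593.4 -36.8 223.9] mill [ 0.2 -0.2] a 100.2 tilt 0.0 F [-0.1 -0.1  0.1] w -0.0 j6 -2.01
[[162. 211.]
 [227. 211.]
 [337. 211.]
 [402. 211.]]
[[180. 194.]
 [236. 194.]
 [328. 194.]
 [384. 194.]]
121 151 2.4610591900311527
```

View pics/w14.png

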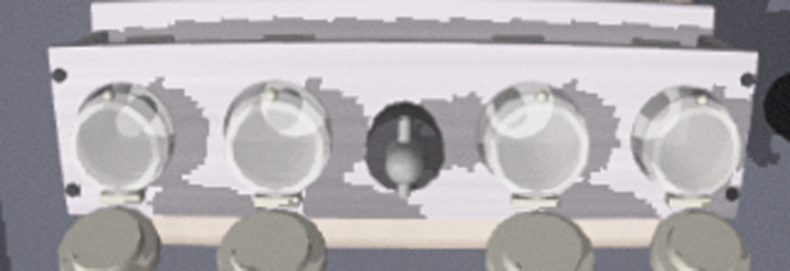

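The vials' milky interiors make the cylinders hard to see here. I retake the view from the earlier empty-vial pose (w9) and difference the two.

```bash
python3 -c "
from p import *
plan([540.0,-1.6],204,100.2)"
```

```text
shift cm (now axes) [ 1.97  4.45 -4.63] turn [-0. -0.  0.] shift in final axes [ 1.97  4.45 -4.63]
```

```bash
python3 -m crank '[[0.4,1,2.22,-2.3,0,0,0],[0.4,0.97,2.22,-2.33,0,0,0],[0.4,0,0,0,0,0,0],[0.4,0,0,0,0,0,0],[0.4,0,0,0,0,0,0],[0.4,0,0,0,0,0,0],[0.4,0,0,0,0,0,0]]'; python3 - <<'E'
from p import *
from workcell import vision as V
where();st=bot.get_state();im=V.grab_frame('wrist'); old=cv2.imread('pics/w9.png')[:,:,::-1]
cv2.imwrite('pics/w15raw.png',im[:,:,::-1])
sh,_=cv2.phaseCorrelate(old[150:330,60:420].astype(np.float32).mean(2),im[150:330,60:420].astype(np.float32).mean(2));print('shift',sh)
M=np.float32([[1,0,sh[0]],[0,1,sh[1]]]);o2=cv2.warpAffine(old.copy(),M,(560,420))
d=im.astype(int).mean(2)-o2.astype(int).mean(2)
for y in(-100,-44,44,100):
    u,v=np.array(proj('wrist',[*mill(0,y),75],st)).round().astype(int); r=d[v-22:v+30,u-22:u+23]
    m=(cv2.GaussianBlur(r.astype(np.float32),(3,3),0)<-12); ys,xs=np.nonzero(m); print(y,(u,v),'dark px',m.sum(),'at',(xs.mean()+u-22,ys.mean()+v-22) if m.any() else None,'min',r.min().round())
a=np.vstack([o2[215:315,80:400],im[215:315,80:400]]);a=cv2.resize(a,None,fx=2.45,fy=2.45,interpolation=cv2.INTER_CUBIC)
a=np.clip((a.astype(float)-110)*1.8,0,255).astype(np.uint8); cv2.imwrite('pics/cmp.png',a[:,:,::-1])
E
```

```text
time: 46.4
position: [540.8, -1.7, 204.3]
tool_rot: [0.705, -0.063, 0.704, 0.063]
wrist_force: [0.2, -0.5, -0.3]
width: 25.6
t 46.4 pos [540.8  -1.7 204.3] mill [-45.4  43.6] a 100.2 tilt 0.1 F [ 0.2 -0.5 -0.3] w 25.6 j6 -1.97
shift (0.21116672051630303, -0.32660365687502235)
-100 (np.int64(137), np.int64(246)) dark px 229 at (np.float64(138.63318777292577), np.float64(253.86026200873363)) min -104.0
-44 (np.int64(189), np.int64(248)) dark px 225 at (np.float64(190.84), np.float64(252.82666666666665)) min -103.0
44 (np.int64(282), np.int64(248)) dark px 333 at (np.float64(279.4714714714715), np.float64(255.72672672672672)) min -99.0
100 (np.int64(342), np.int64(248)) dark px 290 at (np.float64(340.4655172413793), np.float64(252.72413793103448)) min -97.0
```

Each vial now shows a 12 mm-size dark patch at its floor that wasn't there before, so all four hold a cylinder. Closing caps, starting with y=+44: go behind it with shut fingers.

```bash
python3 -m crank '[[1,0,0.04,3,0,0,0],[1,0,0,3,0,0,0],[1,0,0,3,0,0,0],[1,0,0,3,0,0,0],[1,2.7,0,0,0,0,0],[1,2.7,0,0,0,0,0],[1,0,0,0,0,0,0],[1,0,0,0,0,0,0]]' 40; python3 -c "
from p import *
where()"; python3 -m crank '[[1,0,0,-2,0,0,0],[1,0,0,-2,0,0,0],[1,0,0,-1.2,0,0,0],[1,0.5,0,-1.2,0,0,0],[1,0.6,0,-0.8,0,0,0],[1,0.7,0,-0.8,0,0,0],[1,0.5,0,-0.7,0,0,0],[1,0,0,0,0,0,0],[1,0,0,0,0,0,0]]'; python3 -c "
from p import *
where()"
```

```text
time: 47.12
position: [657.7, 20.7, 149.3]
tool_rot: [0.703, -0.063, 0.705, 0.063]
wrist_force: [-0.2, -0.5, 0.7]
width: 0.3
t 47.12 pos [657.7  20.7 149.3] mill [73.6 44.9] a 100.2 tilt 0.2 F [-0.2 -0.5  0.7] w 0.3 j6 -1.9
time: 47.87
position: [573.0, 5.1, 129.0]
tool_rot: [0.705, -0.063, 0.703, 0.063]
wrist_force: [0.3, -0.4, 0.9]
width: -0.2
t 47.87 pos [573.    5.1 129. ] mill [-12.5  44.6] a 100.2 tilt 0.2 F [ 0.3 -0.4  0.9] w -0.2 j6 -1.95
```

Now press down in small steps, watching the force.

```bash
python3 -m crank '[[1,0.2,0,0,0,0,0],[1,0.1,0,0,0,0,0],[1,0,0,0,0,0,0],[1,0,0,0,0,0,0]]'; python3 -m crank '[[1,0.1,0,0,0,0,0],[1,0,0,0,0,0,0],[1,0,0,0,0,0,0]]'; python3 -m crank '[[1,0.1,0,0,0,0,0],[1,0,0,0,0,0,0],[1,0,0,0,0,0,0]]'; python3 -m crank '[[1,0.1,0,0,0,0,0],[1,0,0,0,0,0,0],[1,0,0,0,0,0,0]]'
```

```text
time: 48.2
position: [573.2, 5.3, 125.9]
tool_rot: [0.705, -0.063, 0.703, 0.063]
wrist_force: [-1.9, -0.5, 9.6]
width: 0.0
time: 48.45
position: [573.2, 5.3, 125.6]
tool_rot: [0.705, -0.064, 0.703, 0.063]
wrist_force: [-4.4, -0.0, 15.7]
width: -0.3
time: 48.7
position: [573.3, 5.2, 125.4]
tool_rot: [0.706, -0.064, 0.703, 0.063]
wrist_force: [-6.6, 0.3, 21.2]
width: -0.1
time: 48.95
position: [573.3, 5.2, 125.0]
tool_rot: [0.706, -0.064, 0.703, 0.062]
wrist_force: [-8.8, 0.2, 26.7]
width: 0.4
```

```bash
python3 -m crank '[[1,-2,0,0,0,0,0],[1,-4,0,0,0,0,0],[1,0,1.85,2.9,0,0,0],[1,0,1.85,2.9,0,0,0],[1,0,1.84,2.95,0,0,0],[1,0,0,0,0,0,0],[1,1.6,0,0,0,0,0],[1,1.6,0,0,0,0,0],[1,0,0,0,0,0,0],[1,0,0,0,0,0,0]]' 40; python3 -c "
from p import *
where()"; python3 -m crank '[[1,0,0,-2,0,0,0],[1,0,0,-2,0,0,0],[1,0,0,-1.2,0,0,0],[1,0.5,0,-1.2,0,0,0],[1,0.6,0,-0.8,0,0,0],[1,0.7,0,-0.8,0,0,0],[1,0.5,0,-0.7,0,0,0],[1,0,0,0,0,0,0],[1,0,0,0,0,0,0]]'; python3 -c "
from p import *
where()"
```

```text
time: 49.78
position: [648.4, 75.4, 148.9]
tool_rot: [0.704, -0.063, 0.705, 0.063]
wrist_force: [0.4, 0.2, -0.0]
width: 0.2
t 49.78 pos [648.4  75.4 148.9] mill [ 74.2 100.5] a 100.2 tilt 0.1 F [ 0.4  0.2 -0. ] w 0.2 j6 -1.81
time: 50.53
position: [563.4, 59.8, 127.3]
tool_rot: [0.705, -0.063, 0.704, 0.063]
wrist_force: [0.0, -0.6, -0.3]
width: 0.3
t 50.53 pos [563.4  59.8 127.3] mill [-12.3 100.2] a 100.2 tilt 0.1 F [ 0.  -0.6 -0.3] w 0.3 j6 -1.85
```

```bash
python3 -m crank '[[1,0.2,0,0,0,0,0],[1,0,0,0,0,0,0],[1,0,0,0,0,0,0]]'; python3 -m crank '[[1,0.2,0,0,0,0,0],[1,0,0,0,0,0,0],[1,0,0,0,0,0,0]]'; python3 -m crank '[[1,0.1,0,0,0,0,0],[1,0,0,0,0,0,0],[1,0,0,0,0,0,0]]'
```

```text
time: 50.78
position: [563.8, 59.9, 125.7]
tool_rot: [0.705, -0.063, 0.703, 0.063]
wrist_force: [-1.7, -1.4, 8.3]
width: -0.1
time: 51.03
position: [563.9, 59.8, 125.2]
tool_rot: [0.706, -0.064, 0.703, 0.063]
wrist_force: [-7.4, -2.1, 19.7]
width: 0.1
time: 51.28
position: [564.0, 59.7, 125.0]
tool_rot: [0.706, -0.064, 0.703, 0.063]
wrist_force: [-9.2, -2.4, 25.4]
width: 0.1
```

```bash
python3 -m crank '[[1,-2,0,0,0,0,0],[1,-4,0,0,0,0,0],[1,0,-2.9,1.75,0,0,0],[1,0,-2.9,1.75,0,0,0],[1,0,-2.9,1.75,0,0,0],[1,0,-2.9,1.75,0,0,0],[1,0,-2.8,1.75,0,0,0],[1,1.6,0,0,0,0,0],[1,1.6,0,0,0,0,0],[1,0,0,0,0,0,0]]' 40;  python3 -m crank '[[1,0,0,0,0,0,0]]'; python3 -c "
from p import *
where()"; python3 -m crank '[[1,0,0,-2,0,0,0],[1,0,0,-2,0,0,0],[1,0,0,-1.2,0,0,0],[1,0.5,0,-1.2,0,0,0],[1,0.6,0,-0.8,0,0,0],[1,0.7,0,-0.8,0,0,0],[1,0.5,0,-0.7,0,0,0],[1,0,0,0,0,0,0],[1,0,0,0,0,0,0]]'; python3 -c "
from p import *
where()"; python3 -m crank '[[1,0.2,0,0,0,0,0],[1,0,0,0,0,0,0],[1,0,0,0,0,0,0]]'; python3 -m crank '[[1,0.2,0,0,0,0,0],[1,0,0,0,0,0,0],[1,0,0,0,0,0,0]]'
```

```text
time: 52.12
position: [673.9, -66.4, 145.8]
tool_rot: [0.703, -0.062, 0.706, 0.063]
wrist_force: [-0.8, 0.7, -0.9]
width: 0.1
time: 52.2
position: [674.6, -66.1, 148.9]
tool_rot: [0.704, -0.063, 0.705, 0.063]
wrist_force: [0.4, -0.5, 0.3]
width: 0.0
t 52.2 pos [674.6 -66.1 148.9] mill [ 74.9 -43.4] a 100.2 tilt 0.1 F [ 0.4 -0.5  0.3] w 0.0 j6 -2.02
time: 52.95
position: [589.5, -81.5, 127.5]
tool_rot: [0.705, -0.063, 0.704, 0.063]
wrist_force: [0.3, 0.4, 0.8]
width: 0.2
t 52.95 pos [589.5 -81.5 127.5] mill [-11.6 -43.6] a 100.2 tilt 0.1 F [0.3 0.4 0.8] w 0.2 j6 -2.09
time: 53.2
position: [590.1, -81.7, 125.9]
tool_rot: [0.705, -0.064, 0.703, 0.063]
wrist_force: [-1.6, -0.2, 7.5]
width: -0.2
time: 53.45
position: [590.2, -81.8, 125.4]
tool_rot: [0.706, -0.064, 0.703, 0.062]
wrist_force: [-4.9, 0.4, 18.7]
width: -0.1
```

Same signature. Last vial (y=-100).

```bash
python3 -m crank '[[1,0.05,0,0,0,0,0],[1,0,0,0,0,0,0],[1,-2,0,0,0,0,0],[1,-4,0,0,0,0,0],[1,0,-1.9,2.9,0,0,0],[1,0,-1.9,2.9,0,0,0],[1,0,-1.84,2.9,0,0,0],[1,1.6,0,0,0,0,0],[1,1.6,0,0,0,0,0],[1,0,0,0,0,0,0]]' 40;  python3 -m crank '[[1,0,0,0,0,0,0]]'; python3 -c "
from p import *
where()"; python3 -m crank '[[1,0,0,-2,0,0,0],[1,0,0,-2,0,0,0],[1,0,0,-1.2,0,0,0],[1,0.5,0,-1.2,0,0,0],[1,0.6,0,-0.8,0,0,0],[1,0.7,0,-0.8,0,0,0],[1,0.5,0,-0.7,0,0,0],[1,0,0,0,0,0,0],[1,0,0,0,0,0,0]]'; python3 -c "
from p import *
where()"; python3 -m crank '[[1,0.2,0,0,0,0,0],[1,0,0,0,0,0,0],[1,0,0,0,0,0,0]]'; python3 -m crank '[[1,0.2,0,0,0,0,0],[1,0,0,0,0,0,0],[1,0,0,0,0,0,0]]'
```

```text
time: 54.28
position: [684.0, -121.3, 146.1]
tool_rot: [0.702, -0.062, 0.706, 0.064]
wrist_force: [-0.3, -0.2, -0.1]
width: 0.1
time: 54.37
position: [684.6, -121.4, 149.3]
tool_rot: [0.704, -0.063, 0.705, 0.063]
wrist_force: [0.2, 0.1, -0.7]
width: -0.3
t 54.37 pos [ 684.6 -121.4  149.3] mill [ 74.9 -99.6] a 100.2 tilt 0.1 F [ 0.2  0.1 -0.7] w -0.3 j6 -2.09
time: 55.12
position: [599.3, -137.2, 128.1]
tool_rot: [0.705, -0.063, 0.704, 0.063]
wrist_force: [-0.4, 0.7, 0.2]
width: 0.1
t 55.12 pos [ 599.3 -137.2  128.1] mill [ -11.8 -100.1] a 100.2 tilt 0.1 F [-0.4  0.7  0.2] w 0.1 j6 -2.17
time: 55.37
position: [599.6, -137.3, 125.9]
tool_rot: [0.705, -0.064, 0.704, 0.063]
wrist_force: [-2.4, -0.4, 4.8]
width: 0.1
time: 55.62
position: [599.8, -137.5, 125.5]
tool_rot: [0.705, -0.064, 0.703, 0.062]
wrist_force: [-4.3, -0.5, 14.6]
width: 0.0
```

```bash
python3 -m crank '[[1,0.1,0,0,0,0,0],[1,0,0,0,0,0,0],[1,-2,0,0,0,0,0],[1,-3,0,0,0,0,0],[1,-2.6,0.15,-1.65,0,0,0],[0.3,0,0,0,0,0,0],[0.3,0,0,0,0,0,0],[0.3,0,0,0,0,0,0],[0.3,0,0,0,0,0,0]]' 40; python3 - <<'E'
from p import *
from workcell import vision as V
where();st=bot.get_state();im=V.grab_frame('wrist'); old=cv2.imread('pics/w5raw.png')[:,:,::-1]; cv2.imwrite('pics/w16raw.png',im[:,:,::-1])
b=im.astype(int); m=((b[:,:,0]-b[:,:,2]>8)&(b[:,:,0]>110)).astype(np.uint8)
m[:218]=0;m[280:]=0;m[:,:250]=0
for v in (222,226,230):
    xs=np.nonzero(m[v])[0]; print(v,[ (int(g[0]),int(g[-1])) for g in np.split(xs,np.nonzero(np.diff(xs)>2)[0]+1) if len(g)>4])
sh,_=cv2.phaseCorrelate(old[190:290,240:550].astype(np.float32).mean(2),im[190:290,240:550].astype(np.float32).mean(2));print('shift',sh)
o2=cv2.warpAffine(old.copy(),np.float32([[1,0,sh[0]],[0,1,sh[1]]]),(560,420)); d=abs(im.astype(int).mean(2)-o2.astype(int).mean(2))
for y in(-100,-44,44,100):
    u,v=np.array(proj('wrist',[*mill(-10,y),126],st)).round().astype(int); print(y,(u,v),'frac changed',(d[v-25:v+25,max(u-22,0):u+23]>25).mean().round(3))
plan([558.5,-267.2],100,79.5)
E
```

```text
time: 56.37
position: [582.4, -138.3, 196.5]
tool_rot: [0.704, -0.063, 0.705, 0.063]
wrist_force: [-0.2, -0.1, -0.4]
width: 29.6
t 56.37 pos [ 582.4 -138.3  196.5] mill [-28.6 -98.2] a 100.2 tilt 0.1 F [-0.2 -0.1 -0.4] w 29.6 j6 -2.18
222 []
226 [(276, 291), (355, 369), (461, 470), (512, 520)]
230 [(275, 291), (354, 369), (459, 469), (511, 519)]
shift (0.4743904508909793, 1.5179600266782884)
-100 (np.int64(279), np.int64(250)) frac changed 0.064
-44 (np.int64(355), np.int64(249)) frac changed 0.102
44 (np.int64(458), np.int64(246)) frac changed 0.037
100 (np.int64(509), np.int64(244)) frac changed 0.065
shift cm (now axes) [  9.64 -12.26  -4.63] turn [20.7 -0.1 -0. ] shift in final axes [  9.64 -13.1   -0.  ]
```

All four tabs and caps appear as they did originally when shut, and the stop heights (~125.5–126 mm under load) match snapped caps. Now to fetch the bar.

```bash
python3 -m crank '[[0,0,0,0,6.9,0,0],[0,0,0,0,6.9,0,0],[0,0,0,0,6.9,0,0],[0,0,-3.3,0,0,0,0],[0,0,-3.3,0,0,0,0],[0,0,-3.3,0,0,0,0],[0,0,-3.2,0,0,0,0],[0,3,0,0,0,0,0],[0,3,0,0,0,0,0],[0,0,0,0,0,0,0]]' 80; python3 -m crank '[[0,0,0,0,0,0,0],[0,0,0,0,0,0,0]]';  python3 - <<'E'
from p import *
from workcell import vision as V
where(); st=bot.get_state(); im=V.grab_frame('wrist'); save('w17.png',im,None,1.4)
print(np.array(proj('wrist',[558.5,-267.2,53],st))*1.4)
plan([558.5,-267.2],34,79.5)
E
```

```text
time: 57.25
position: [556.3, -266.4, 131.2]
tool_rot: [0.701, 0.067, 0.708, -0.063]
wrist_force: [-1.0, 1.4, -0.3]
width: 42.5
time: 57.42
position: [559.4, -267.4, 138.9]
tool_rot: [0.705, 0.064, 0.704, -0.065]
wrist_force: [0.3, 0.2, 0.2]
width: 42.8
t 57.42 pos [ 559.4 -267.4  138.9] mill [ -74.2 -221.2] a 79.6 tilt 0.1 F [0.3 0.2 0.2] w 42.8 j6 -2.03
[394.33993698 303.73991097]
shift cm (now axes) [10.54  0.02 -0.13] turn [0.1 0.1 0.1] shift in final axes [ 1.054e+01  1.000e-02 -1.100e-01]
```

View pics/w17.png

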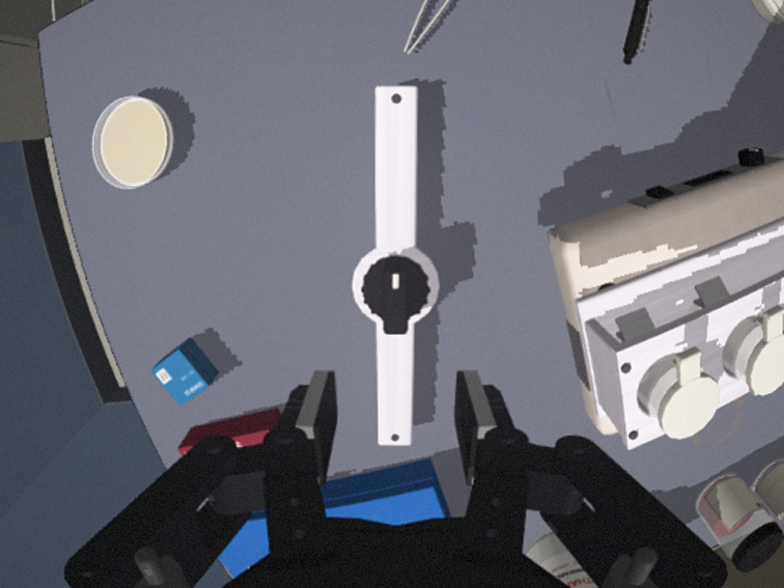

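The bar stands undisturbed and aligned with the jaws, its axis at column 396 and its grip at about (396,305). Grasp it and carry it back.

```bash
python3 -m crank '[[0,3,0,-0.1,0,0,0],[0,3,0,0,0,0,0],[0,2.5,0,0,0,0,0],[0,1.5,0,0,0,0,0],[0,0.5,0,0,0,0,0],[0,0,0,0,0,0,0],[0,0,0,0,0,0,0]]' 80; python3 -c "
from p import *
where()"; python3 -m crank '[[1,0,0,0,0,0,0],[1,0,0,0,0,0,0],[1,0,0,0,0,0,0],[1,0,0,0,0,0,0],[1,0,0,0,0,0,0],[1,0,0,0,0,0,0],[1,0,0,0,0,0,0]]' 80;  python3 -c "
from p import *
where()"
```

```text
time: 58.05
position: [558.6, -267.6, 34.3]
tool_rot: [0.705, 0.064, 0.703, -0.065]
wrist_force: [-0.8, 0.7, 0.5]
width: 42.9
t 58.05 pos [ 558.6 -267.6   34.3] mill [ -75.  -221.2] a 79.5 tilt 0.2 F [-0.8  0.7  0.5] w 42.9 j6 -2.03
time: 58.63
position: [558.3, -267.6, 34.2]
tool_rot: [0.705, 0.064, 0.703, -0.065]
wrist_force: [-0.2, 0.3, 5.9]
width: 12.2
t 58.63 pos [ 558.3 -267.6   34.2] mill [ -75.3 -221.2] a 79.5 tilt 0.2 F [-0.2  0.3  5.9] w 12.2 j6 -2.03
```

```bash
python3 -m crank '[[1,-0.5,0,0,0,0,0],[1,-1.5,0,0,0,0,0],[1,-3,0,0,0,0,0],[1,-3,0,0,0,0,0],[1,-3,0,0,0,0,0],[1,-3,0,0,0,0,0],[1,-3,0,0,0,0,0],[1,-2,0,0,0,0,0],[1,0,0,0,0,0,0],[1,0,0,0,0,0,0]]' 80; python3 -c "
from p import *
where(); plan([593.9,-36.7],195,79.6)"
```

```text
time: 59.47
position: [557.6, -267.1, 223.2]
tool_rot: [0.705, 0.064, 0.704, -0.065]
wrist_force: [0.2, -0.3, -2.0]
width: 12.5
t 59.47 pos [ 557.6 -267.1  223.2] mill [ -75.8 -220.6] a 79.5 tilt 0.1 F [ 0.2 -0.3 -2. ] w 12.5 j6 -2.03
shift cm (now axes) [ 2.8  23.32 -0.62] turn [-0.1  0.1  0. ] shift in final axes [ 2.82 23.32 -0.59]
```

```bash
python3 -m crank '[[1,0,2.6,-0.07,0,0,0],[1,0,2.6,-0.07,0,0,0],[1,0,2.6,-0.07,0,0,0],[1,0,2.6,-0.07,0,0,0],[1,0,2.6,-0.07,0,0,0],[1,0,2.6,-0.07,0,0,0],[1,0,2.6,-0.07,0,0,0],[1,0,2.6,-0.07,0,0,0],[1,0,2.52,-0.06,0,0,0],[1,0,0,0,0,0,0]]' 80; python3 -m crank '[[1,0,0,0,0,0,0],[1,0,0,0,0,0,0],[1,0,0,0,0,0,0]]'; python3 -c "
from p import *
where(); plan([593.9,-36.7],180,79.6)"
```

```text
time: 60.3
position: [593.4, -32.5, 220.6]
tool_rot: [0.703, 0.064, 0.706, -0.062]
wrist_force: [-0.2, 0.6, -1.8]
width: 11.9
time: 60.55
position: [593.6, -37.6, 221.8]
tool_rot: [0.704, 0.065, 0.705, -0.065]
wrist_force: [-0.0, -0.5, -1.2]
width: 11.8
t 60.55 pos [593.6 -37.6 221.8] mill [ 0.2 -1.1] a 79.5 tilt 0.1 F [-0.  -0.5 -1.2] w 11.8 j6 -1.65
shift cm (now axes) [4.18 0.1  0.02] turn [-0.1 -0.1  0. ] shift in final axes [4.18 0.1  0.01]
```

```bash
python3 -m crank '[[1,1.5,0.1,0,0,0,0],[1,1.5,0,0,0,0,0],[1,1.1,0,0,0,0,0],[1,0,0,0,0,0,0],[1,0,0,0,0,0,0],[1,0,0,0,0,0,0]]' 80; python3 -c "
from p import *
where()"; python3 -m crank '[[1,0.3,0,0,0,0,0],[1,0.3,0,0,0,0,0],[1,0.3,0,0,0,0,0],[1,0,0,0,0,0,0],[1,0,0,0,0,0,0]]'; python3 -c "
from p import *
where()"
```

```text
time: 61.05
position: [594.4, -36.4, 182.3]
tool_rot: [0.705, 0.065, 0.704, -0.065]
wrist_force: [0.5, 0.6, -2.0]
width: 12.4
t 61.05 pos [594.4 -36.4 182.3] mill [ 1.2 -0. ] a 79.5 tilt 0.1 F [ 0.5  0.6 -2. ] w 12.4 j6 -1.65
time: 61.47
position: [594.0, -35.7, 172.5]
tool_rot: [0.704, 0.065, 0.704, -0.065]
wrist_force: [0.5, -0.6, -1.0]
width: 12.3
t 61.47 pos [594.  -35.7 172.5] mill [1.  0.7] a 79.5 tilt 0.0 F [ 0.5 -0.6 -1. ] w 12.3 j6 -1.65
```

```bash
python3 -m crank '[[1,0.3,-0.05,-0.03,0,0,0],[1,0.3,0,0,0,0,0],[1,0.2,0,0,0,0,0],[1,0,0,0,0,0,0],[1,0,0,0,0,0,0]]'; python3 -m crank '[[1,0.3,0,0,0,0,0],[1,0.2,0,0,0,0,0],[1,0,0,0,0,0,0],[1,0,0,0,0,0,0]]'; python3 -c "
from p import *
where()"
```

```text
time: 61.88
position: [593.7, -36.2, 164.5]
tool_rot: [0.704, 0.065, 0.704, -0.065]
wrist_force: [-1.5, -0.0, -1.0]
width: 12.4
time: 62.22
position: [593.9, -36.2, 160.0]
tool_rot: [0.704, 0.064, 0.704, -0.065]
wrist_force: [-0.0, -0.5, 1.7]
width: 11.9
t 62.22 pos [593.9 -36.2 160. ] mill [0.7 0.3] a 79.5 tilt 0.0 F [-0.  -0.5  1.7] w 11.9 j6 -1.65
```

On the collar at the right height (origin ≈126). Push down 9 mm.

```bash
python3 -m crank '[[1,0.2,0,0,0,0,0],[1,0.2,0,0,0,0,0],[1,0.2,0,0,0,0,0],[1,0.2,0,0,0,0,0],[1,0.1,0,0,0,0,0],[1,0,0,0,0,0,0],[1,0,0,0,0,0,0]]' 80; python3 -c "
from p import *
where()"
```

```text
time: 62.8
position: [594.0, -36.2, 151.9]
tool_rot: [0.705, 0.064, 0.703, -0.065]
wrist_force: [-2.8, 0.4, 9.8]
width: 12.1
t 62.8 pos [594.  -36.2 151.9] mill [0.9 0.2] a 79.5 tilt 0.1 F [-2.8  0.4  9.8] w 12.1 j6 -1.65
```

```bash
python3 -m crank '[[1,0.1,0,0,0,0,0],[1,0,0,0,0,0,0],[1,0,0,0,4,0,0],[1,0,0,0,5,0,0],[1,0,0,0,5,0,0],[1,0,0,0,0,0,0]]' 80; python3 -c "
from p import *
where(); print(bot.get_state()['moment'])"
```

```text
time: 63.3
position: [594.6, -36.7, 151.3]
tool_rot: [0.692, 0.151, 0.689, -0.152]
wrist_force: [-0.6, -1.0, 11.5]
width: 12.4
t 63.3 pos [594.6 -36.7 151.3] mill [ 1.4 -0.3] a 65.3 tilt 0.2 F [-0.6 -1.  11.5] w 12.4 j6 -1.4
[-0.16036557  0.21358757 -0.10187362]
```

```bash
python3 -m crank '[[1,0,0,0,6,0,0],[1,0,0,0,6,0,0],[1,0,0,0,6,0,0],[1,0,0,0,6,0,0],[1,0,0,0,6,0,0],[1,0,0,0,6,0,0],[1,0,0,0,6,0,0],[1,0,0,0,6,0,0],[1,0,0,0,5,0,0],[1,0,0,0,0,0,0]]' 80; python3 -c "
from p import *
where(); print(bot.get_state()['moment'])"; python3 -m crank '[[1,0,0,0,2,0,0],[1,0,0,0,0,0,0],[1,0,0,0,0,0,0]]'; python3 -c "
from p import *
where(); print(bot.get_state()['moment'])"
```

```text
time: 64.13
position: [594.2, -37.0, 151.2]
tool_rot: [0.552, 0.444, 0.549, -0.444]
wrist_force: [-2.0, -2.1, 11.4]
width: 11.7
t 64.13 pos [594.2 -37.  151.2] mill [ 0.9 -0.6] a 12.2 tilt 0.2 F [-2.  -2.1 11.4] w 11.7 j6 -0.47
[-0.37033146  0.54700864 -0.03273512]
time: 64.38
position: [594.2, -37.0, 151.2]
tool_rot: [0.545, 0.452, 0.543, -0.452]
wrist_force: [-3.3, -1.9, 11.3]
width: 12.4
t 64.38 pos [594.2 -37.  151.2] mill [ 0.9 -0.5] a 10.5 tilt 0.2 F [-3.3 -1.9 11.3] w 12.4 j6 -0.44
[-0.45549039  0.58586547  0.01514536]
```

```bash
python3 -m crank '[[1,0,0,0,1,0,0],[1,0,0,0,0,0,0],[1,0,0,0,0,0,0]]'; python3 -c "
from p import *
where(); print(bot.get_state()['moment'])"; python3 -m crank '[[1,-0.2,0,0,0,0,0],[1,-0.2,0,0,0,0,0],[1,-0.2,0,0,0,0,0],[1,0,0,0,0,0,0],[1,0,0,0,0,0,0]]'; python3 -c "
from p import *
where(); print(bot.get_state()['moment'])"
```

```text
time: 64.63
position: [594.1, -37.0, 151.1]
tool_rot: [0.541, 0.457, 0.539, -0.457]
wrist_force: [-2.5, -2.6, 11.4]
width: 12.0
t 64.63 pos [594.1 -37.  151.1] mill [ 0.8 -0.5] a 9.5 tilt 0.2 F [-2.5 -2.6 11.4] w 12.0 j6 -0.43
[-0.45697046  0.58694423  0.07270439]
time: 65.05
position: [594.1, -36.8, 156.2]
tool_rot: [0.54, 0.457, 0.539, -0.457]
wrist_force: [-0.4, -3.6, 6.4]
width: 12.1
t 65.05 pos [594.1 -36.8 156.2] mill [ 0.9 -0.4] a 9.5 tilt 0.1 F [-0.4 -3.6  6.4] w 12.1 j6 -0.43
[-0.6207453   0.17168536  0.01518061]
```

Origin is at 122.0, the locked height. I test the catch by pulling up 3 mm.

```bash
python3 -m crank '[[1,-0.1,0,0,0,0,0],[1,0,0,0,0,0,0],[1,0,0,0,0,0,0]]'; python3 -m crank '[[1,-0.2,0,0,0,0,0],[1,0,0,0,0,0,0],[1,0,0,0,0,0,0]]'; python3 -c "
from p import *
where(); print(bot.get_state()['moment'])"
```

```text
time: 65.3
position: [594.0, -36.7, 156.5]
tool_rot: [0.54, 0.457, 0.539, -0.457]
wrist_force: [1.6, -5.7, 1.1]
width: 12.2
time: 65.55
position: [593.8, -36.6, 156.9]
tool_rot: [0.539, 0.456, 0.54, -0.457]
wrist_force: [4.0, -4.2, -10.4]
width: 12.1
t 65.55 pos [593.8 -36.6 156.9] mill [ 0.6 -0.1] a 9.5 tilt 0.1 F [  4.   -4.2 -10.4] w 12.1 j6 -0.43
[-1.07286015 -1.0398953   0.08159936]
```

The bar is caught: it resists a 10 N pull. Release and back off to the pose of the very first wrist view for a numeric comparison.

```bash
python3 -m crank '[[1,0.2,0,0,0,0,0],[1,0,0,0,0,0,0],[0.4,0,0,0,0,0,0],[0,0,0,0,0,0,0],[-0.5,0,0,0,0,0,0],[-1,0,0,0,0,0,0],[-1,0,0,0,0,0,0],[-1,0,0,0,0,0,0],[-1,0,0,0,0,0,0],[-1,0,0,0,0,0,0]]'; python3 -m crank '[[-1,-2,0,0,0,0,0],[-1,-2,0,0,0,0,0],[-1,-2,0,0,0,0,0],[-1,-1.6,0,-0.95,0,0,0],[-1,0,0,0,0,0,0],[-1,0,0,0,0,0,0],[-1,0,0,0,0,0,0],[-1,0,0,0,0,0,0]]'; python3 - <<'E'
from p import *
from workcell import vision as V
where();st=bot.get_state();im=V.grab_frame('wrist');cv2.imwrite('pics/w18raw.png',im[:,:,::-1])
old=cv2.resize(cv2.imread('pics/w1.png')[:,:,::-1],(560,420),interpolation=cv2.INTER_AREA)
for n,I in(('old',old),('new',im)):
    b=I.astype(int).max(2)
    out=[]
    for (u,v) in((283.6,80.4),(286.4,340.7)):
        r=b[int(v)-10:int(v)+11,int(u)-8:int(u)+9]; w=np.clip(130-r,0,None); ys,xs=np.nonzero(w>0); q=w[ys,xs]
        out.append((round((xs*q).sum()/q.sum()+int(u)-8,1),round((ys*q).sum()/q.sum()+int(v)-10,1),len(xs)))
    print(n,out)
    if n=='new':
        A=onz('wrist',*out[0][:2],143,st);B=onz('wrist',*out[1][:2],143,st);d=A-B;print(A.round(1),B.round(1),np.linalg.norm(d).round(1),'bar yaw',np.degrees(np.arctan2(d[1],d[0]))-90)
k=(im.max(2)<60); 
sh,_=cv2.phaseCorrelate(old[60:300,200:370].astype(np.float32).mean(2),im[60:300,200:370].astype(np.float32).mean(2));print('shift',sh)
d=abs(im[60:300,200:370].astype(int).mean(2)-cv2.warpAffine(old.copy(),np.float32([[1,0,sh[0]],[0,1,sh[1]]]),(560,420))[60:300,200:370].mean(2)); print('changed frac',(d>40).mean())
E
```

```text
time: 66.38
position: [593.7, -36.2, 156.6]
tool_rot: [0.54, 0.457, 0.54, -0.457]
wrist_force: [0.2, -0.1, -0.3]
width: 85.6
time: 67.05
position: [591.8, -27.0, 231.2]
tool_rot: [0.539, 0.456, 0.54, -0.457]
wrist_force: [-0.0, -0.3, -1.1]
width: 85.1
t 67.05 pos [591.8 -27.  231.2] mill [0.3 9.7] a 9.5 tilt 0.1 F [-0.  -0.3 -1.1] w 85.1 j6 -0.41
old [(np.float64(283.4), np.float64(80.1), 45), (np.float64(285.9), np.float64(344.8), 87)]
new [(np.float64(283.3), np.float64(81.1), 45), (np.float64(284.4), np.float64(344.8), 71)]
[576.3  71.9 143. ] [ 615. -151.  143.] 226.2 bar yaw 9.831145933654554
shift (-2.0502894519614614, 0.2020752218174806)
changed frac 0.021544117647058825
```

```bash
python3 -c "
from p import *
where(); print(bot.sign_off())"
```

```text
t 67.1 pos [591.9 -27.  231.4] mill [0.4 9.7] a 9.5 tilt 0.1 F [1.3 0.2 0.2] w 85.4 j6 -0.41
the job is handed in; nothing more can be done
None
```

The bead mill is loaded and handed in at 67 s: all four vials were present, each got one grinding cylinder, every cap is shut, and the hold-down bar is locked back on its post.

**What I did**
- I pushed and twisted the bar free, lifted it off and stood it on the worktop.
- I opened the four caps. The vial at y = +44 mm slipped out of the grip on the first try, so I opened it again.
- I dropped one cylinder into each vial. The fifth stayed in the tray.
- I pressed each cap down at about 20–27 N, then refitted the bar, pushed it down and turned it clockwise to the locked direction.

**Last checks**
- **Cylinders:** in each vial the picture differed from the empty one by one dark patch about the size of a cylinder at the floor. They could not be made out directly through the clear vials.
- **Caps:** each stopped hard at about 125–126 mm, the height of a snapped cap. The later view matched the original shut caps.
- **Bar:** its origin is at about 122 mm, it held against a 10 N upward pull, and its direction measured 9.8° against 10.2° for the mill. The final view differs from the starting one by only about 2%.

**Limits:** the cap angles and the spring position cannot be read directly, so "snapped" and "locked" rest on forces, heights and pictures. One disagreement came up: the wrist camera placed things about 2–3 mm further towards +y than gripping them showed, and I went by the gripping. None of the checks failed.

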